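Load the sprung-keeper specimen carrier

ROBOT

A 7-joint arm with a two-finger parallel gripper is mounted at the origin on the work surface. World frame = base frame: x ahead of the robot, y to its left, z up, the work surface at z = 0. Lengths are in m, angles in rad, forces in N, time in s.
With the tool pointing down it reaches from about 0.425 to 0.925 m from the base axis. Payload 6.8 kg.
Tool frame: the origin (TCP) lies midway between the tips of the shut fingers; the grasp point (between the pads) lies 19 mm behind it; z points along the fingers, y is the line along which they close (so a half turn about z gives the same grasp; the last joint's range is limited). The gripper opens to 85 mm and grips with 20 to 120 N. Pads are 22 mm wide; open, the fingers measure 114 mm over their backs; the gripper's body (76 mm by 85 mm) begins 54 mm behind the grasp point. The pads swing forward as they close: fully open they stand 13 mm farther back than shut.
Start: joints at [1.022, 0.477, 0.022, 1.555, -0.011, 1.109, -0.083], TCP at [0.288, -0.61, 0.231] pointing down, gripper open.
Joint ranges: [-2.96, 2.96], [-0.34, 2.1], [-1.41, 1.46], [0.24, 2.44], [-1.37, 4.51], [0.17, 1.92], [-2.96, 2.96]. Speed limits (rad/s): [2.39, 2.39, 3.14, 3.14, 3.14, 3.14, 3.14].

INTERFACE

Orientations are given as a unit quaternion [w, x, y, z].
In Python, from station import * gives the robot as it stands. The module is installed in compiled form; this text tells all that it offers.
- The arm moves only by the shell command python3 -m jog 'ROWS' [OPENING] [FORCE]. ROWS is JSON, a list of rows, each an object of numbers: "x", "y", "z": the shift along the tool's x, y, z in m; "ax", "ay", "az": the turn, a rotation vector about the tool's x, y, z in rad. In form: [{"x": .., "y": .., "z": .., "ax": .., "ay": .., "az": ..}, ...]. A call has 1 to 12 rows; each row is the pose to reach, as a shift and turn from the pose commanded when the call began, along the tool's axes at that moment; what a row does not reach only later rows make up. A row lasts 1/10 s, in which the tool goes at most 50 mm and 8.59 degrees, less where a joint would pass 70% of its speed; a pose out of reach is approached as far as the arm can. A call with a gripper value outside its range is refused whole. OPENING is the opening, from 0 (shut) to 1 (fully open), set as the call begins (- or left out, the last holds). The fingers move at their own pace and stop on an object; FORCE is the grip in N (left out, the last holds). Time passes only in rows, so rows that repeat a pose let the fingers close. It gives the time, the measured TCP pose, the force, the opening and the grip force at its end, in the units of the state.
- get_obs(): the state, without advancing time (a new reading comes with each control period).
- read_camera(name): name is "scene" or "side" or "wrist"; returns the picture (400x640x3 uint8, red, green, blue); there is no depth.
- camera_params(name): a dict with "K" (3x3 intrinsics, pixels), "origin" and "attitude" of the camera in the world. Camera axes: x right, y up, looking along -z (the intrinsics and any distortion apply to the point x, -y, -z); pixel columns grow to the right and rows downward; lengths in m; the calibration is good to about 2 mm. A picture is of the moment at which its call begins: read the wrist's pose just before it. camera_params takes no time and is no camera call; for the wrist camera it gives the pose at the moment of the call.
- hand_in(): hands the job in; it is judged then, once.
The state is a dict: "t": time; "q": joint angles; "joint_vel": joint speeds; "joint_torque": joint torques, N m; "eef_pos": TCP position; "tool_rot": TCP orientation; "contact_force": force on the tool from outside, world axes, zero at the start; "torque": the same for the moment, N m; "gripper_width": opening from 0.0 (shut) to 1.0 (fully open); "grasp_force": force on a finger pad.
Only numpy, scipy, OpenCV 4.12 (cv2) and the standard library are available. Lean on these libraries where they do the work, as an engineer would, in place of code of your own. Each camera call takes 0.05 s, during which the arm holds its last target. There are 200 camera calls.

TASK

Swing the orange sprung keeper arm back off the carrier's pockets and pin it open with the red-headed pin from the blue parking hole (the pin itself can push the arm round): the pin must stand fully down in the red stop hole, let go, with the arm resting against it. Then, with the arm pinned open, set every resin specimen mount on the bench fully down and level, polished steel face up, into a pocket of its own. Finally pull the pin so that the keeper springs shut over the mounts, and put the pin back fully down in its parking hole, leaving the bottle, the computer mouse and the black eyepiece cap where they are.

Things in the scene. Friction and masses are not known exactly. Their poses are not given: they have to be found in the camera images.
- rack: specimen carrier, fixed to the bench: aluminium block 170 (its x) x 152 (its y) x 32 mm high with four pockets in two rows of two; on its +y side a 12 mm grey deck with the pivot post, the red stop boss and the blue parking boss. Origin at bench height under the centre of the pocket block; z up
- keeper (a joint): rad, orange keeper arm on its upright pivot, anticlockwise from above: 0 shut, arm along the carrier's -y over the middle of all pockets; 1.57 along its +x; stop 1.6. Bar 40 mm wide, 195 mm long from the pivot axis, underside 63, top 75 mm high. A spring (0.18 N m shut, 0.35 at 1.4) drives it to 0: 2 to 3 N to push 115 mm from the pivot. Leaning on the pin in the stop hole it reads about 1.4
- pivot (a point): point on the keeper's pivot axis, mid-thickness of the arm (69 mm high), at (0, 125) mm in the carrier's x, y. The post's top is 86 mm high
- stop_hole (a point): centre of the mouth of the hole in the red boss (34 mm square, 44 mm high): 16 mm in diameter, 32 mm deep (floor 12 mm high), at (109, 79) mm in the carrier's x, y. With the arm at 1.40 rad it lies 115 mm out along the arm and 27 mm from the arm's middle line, on its trailing side (the side facing the carrier's -x when shut). Axes as the carrier's
- park_hole (a point): centre of the mouth of the hole in the blue boss, 34 mm square and 44 mm high: hole 18 mm in diameter, 32 mm deep (floor 12 mm high), at (-60, 115) mm in the carrier's x, y. The pin starts here, standing on the hole's floor. Axes as the carrier's
- pin_center (a point): stop pin, 99 mm long, 0.11 kg: steel shank 14 mm in diameter, 67 mm long, tapered foot; above it a red cylindrical head 26 mm in diameter, 32 mm high. The point is half-way up, 49.5 mm above the foot and 17.5 mm below the head; z runs up the pin. Fully down in either hole it is 61.5 mm above the bench; in the stop hole the arm's push leans the pin up to 0.12 rad
- pocket0 (a point): marks the mouth (height 32 mm) of one pocket of the carrier: 70 mm long along the carrier's x, 40 mm wide along its y, 20 mm deep (floor at height 12 mm). Its axes are the carrier's
- pocket1 (a point): marks the mouth (height 32 mm) of one pocket of the carrier: 70 mm long along the carrier's x, 40 mm wide along its y, 20 mm deep (floor at height 12 mm). Its axes are the carrier's
- pocket2 (a point): marks the mouth (height 32 mm) of one pocket of the carrier: 70 mm long along the carrier's x, 40 mm wide along its y, 20 mm deep (floor at height 12 mm). Its axes are the carrier's
- pocket3 (a point): marks the mouth (height 32 mm) of one pocket of the carrier: 70 mm long along the carrier's x, 40 mm wide along its y, 20 mm deep (floor at height 12 mm). Its axes are the carrier's
- mount0_center (a point): centre (half-way up) of the black resin specimen mount, a block 64 (its x) x 34 (its y) x 45 mm high (its z, up), about 0.16 kg, a polished steel section in its top face; it starts standing on the bench. None from the start if absent. Fully down in a pocket its centre is 34.5 mm above the bench, its length along the pocket's; it may be turned end for end, and any pocket will do
- mount1_center (a point): centre (half-way up) of the green resin specimen mount, a block 64 (its x) x 34 (its y) x 45 mm high (its z, up), about 0.16 kg, a polished steel section in its top face; it starts standing on the bench. None from the start if absent. Fully down in a pocket its centre is 34.5 mm above the bench, its length along the pocket's; it may be turned end for end, and any pocket will do
- mount2_center (a point): centre (half-way up) of the blue resin specimen mount, a block 64 (its x) x 34 (its y) x 45 mm high (its z, up), about 0.16 kg, a polished steel section in its top face; it starts standing on the bench. None from the start if absent. Fully down in a pocket its centre is 34.5 mm above the bench, its length along the pocket's; it may be turned end for end, and any pocket will do
- mount3_center (a point): centre (half-way up) of the red resin specimen mount, a block 64 (its x) x 34 (its y) x 45 mm high (its z, up), about 0.16 kg, a polished steel section in its top face; it starts standing on the bench. None from the start if absent. Fully down in a pocket its centre is 34.5 mm above the bench, its length along the pocket's; it may be turned end for end, and any pocket will do
- bottle_center (a point): centre of an amber reagent bottle 64 mm in diameter, 150 mm high; leave it alone
- mouse_center (a point): centre of a black computer mouse 105 x 60 x 30 mm; leave it alone
- cap_center (a point): centre of a black eyepiece cap, a cylinder 42 mm in diameter and 34 mm high; leave it alone
There are look-alikes about, which are no part of the job. Of the things like the part that bears mount1_center, leave any that is white or yellow; of the rest the smaller one is meant.

How it is judged:
By the outcome, as a careful person would: the job done as asked, in the order asked, and still so for the second after the job is handed in, with the robot touching nothing.
Of mount0, mount1, mount2, mount3 only 2 to 4 are there at a start; the rules pass over those that are not, and their reading is None.
At some moment in a run one of mount0, mount1, mount2, mount3 may be knocked a few centimetres aside while the robot is not near it.
It also fails if it takes over 210 s, if anything falls off the work surface, if the arm or the gripper's body presses on something with over 40 N, if the wrist force passes 120 N, or if a joint passes its speed limit or range.

## Working session

There is one attempt and no reset: what is moved stays moved. The work goes in short steps, Python scripts to look and compute and a shell command to move; the robot and the scene stay as the last step left them, time stands still between calls to the robot, and variables do not carry over. Pictures are saved under pics/ and viewed, at most 18 in all, crops included, and the job is handed in when it is done.

```bash
mkdir -p pics; ls; cat > h.py <<'E'
import numpy as np, cv2, json
from scipy.spatial.transform import Rotation as R
from station import *
def rot(a):
    a=np.array(a,float)
    return a if a.shape==(3,3) else R.from_quat(a[[1,2,3,0]]).as_matrix()
def snap(n,f=None):
    p=camera_params(n); im=read_camera(n)
    if f: cv2.imwrite('pics/'+f,im[...,::-1])
    return im,p
def ray(p,u,v):
    K=np.array(p['K']); d=np.array([(u-K[0,2])/K[0,0],-(v-K[1,2])/K[1,1],-1]); 
    return np.array(p['origin']),rot(p['attitude'])@d
def onz(p,u,v,z):
    o,d=ray(p,u,v); return o+d*(z-o[2])/d[2]
def proj(p,X):
    c=rot(p['attitude']).T@(np.array(X)-np.array(p['origin'])); K=np.array(p['K'])
    return K[0,0]*c[0]/-c[2]+K[0,2], K[1,1]*-c[1]/-c[2]+K[1,2]
E
python3 - <<'E'
from h import *
for n in('scene','side','wrist'):
    im,p=snap(n,n+'0.png'); print(n,{k:np.round(v,3).tolist() if not isinstance(v,str) else v for k,v in p.items()})
o=get_obs(); print(o)
E
```

```text
pics
scene {'K': [[383.025, 0.0, 311.554], [0.0, 383.025, 192.354], [0.0, 0.0, 1.0]], 'origin': [1.041, 0.43, 0.754], 'attitude': [0.352, 0.131, 0.333, 0.865]}
side {'K': [[443.544, 0.0, 320.669], [0.0, 443.544, 193.058], [0.0, 0.0, 1.0]], 'origin': [0.429, 0.692, 0.792], 'attitude': [-0.122, -0.042, 0.386, 0.913]}
wrist {'K': [[283.688, 0.0, 323.79], [0.0, 283.688, 202.591], [0.0, 0.0, 1.0]], 'origin': [0.355, -0.578, 0.374], 'attitude': [0.835, -0.123, 0.079, -0.53]}
{'t': 0.15, 'q': array([ 1.02189028,  0.47759487,  0.02234709,  1.55616708, -0.01144949,
        1.10928687, -0.0830891 ]), 'joint_vel': array([ 0.00032783, -0.00281536, -0.00040891, -0.00190409, -0.00186847,
       -0.00296491, -0.00019353]), 'joint_torque': array([ 2.18141191e-03, -5.96924329e+01,  1.60981447e+00, -2.81491810e+01,
        1.27209988e-02,  6.48037239e-03,  4.24356017e-05]), 'eef_pos': array([ 0.28780439, -0.61010023,  0.23058356]), 'tool_rot': array([-6.29691396e-04,  9.75803582e-01,  2.18647955e-01, -2.10947804e-04]), 'contact_force': array([-0.57613058,  0.41266283, -0.07639329]), 'torque': array([ 0.02120949, -0.003975  , -0.04418518]), 'grasp_force': 0.0, 'gripper_width': 0.9976649382886275}
```

View pics/scene0.png

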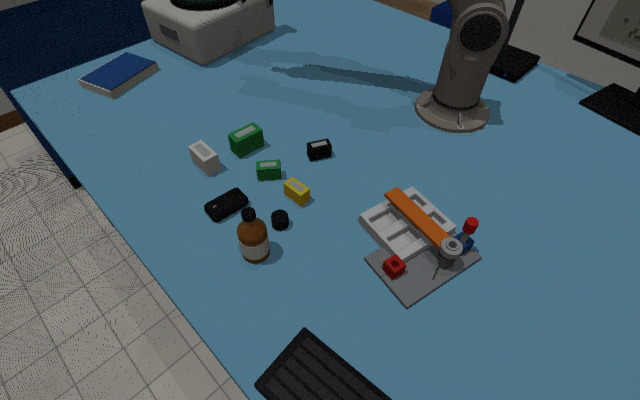

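View pics/side0.png

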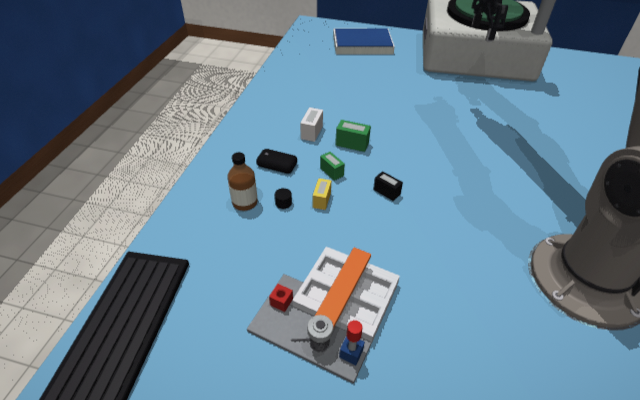

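Scene and side views: the rack is at scene (415,240) and side (325,300), with the red pin at scene (470,226). The green blocks are a large one at scene (246,139) and a small one at scene (268,169); the black mount is at (318,149). White (204,157) and yellow (297,190) are decoys. No blue or red mount is visible. Next I'll measure.

```bash
cat >> h.py <<'E'
def tri(a,ua,b,ub):
    o1,d1=ray(a,*ua);o2,d2=ray(b,*ub)
    s=np.linalg.lstsq(np.c_[d1,-d2],o2-o1,rcond=None)[0]
    q1=o1+s[0]*d1;q2=o2+s[1]*d2
    return (q1+q2)/2,np.linalg.norm(q1-q2)
def blobs(im,name,amin=40):
    h=cv2.cvtColor(im,cv2.COLOR_RGB2HSV).astype(int);H,S,V=h[...,0],h[...,1],h[...,2]
    m={'red':((H<5)|(H>174))&(S>170)&(V>60),'orange':(H>5)&(H<16)&(S>170)&(V>120),'green':(H>50)&(H<75)&(S>120)&(V>40),
       'blue':(H>104)&(H<125)&(S>150)&(V>40),'black':(V<45)}[name].astype(np.uint8)
    n,l,s,c=cv2.connectedComponentsWithStats(m)
    return [(s[i,4],c[i].round(1).tolist(),s[i,:4].tolist(),l==i) for i in range(1,n) if s[i,4]>=amin]
E
python3 - <<'E'
from h import *
A,a=snap('scene');B,b=snap('side')
for c in('red','orange','green','black'):
    for n,I in(('scene',A),('side',B)):
        print(c,n,[(int(x[0]),x[1],x[2]) for x in blobs(I,c)][:12])
for n,u,v in(('scene',0,0),):pass
for nm,I,(x,y,w,h) in(('s',A,(350,170,140,140)),('g',A,(180,110,160,120)),('d',B,(240,240,170,140))):
    cv2.imwrite(f'pics/c_{nm}.png',cv2.resize(I[y:y+h,x:x+w,::-1],None,fx=4,fy=4,interpolation=cv2.INTER_CUBIC))
ims=[cv2.imread(f'pics/c_{k}.png') for k in 'sgd']
E
```

```text
red scene [(180, [470.3, 225.0], [463, 217, 15, 17]), (209, [394.5, 263.6], [384, 255, 22, 19])]
red side [(409, [280.9, 297.2], [270, 284, 23, 27]), (247, [354.2, 330.8], [347, 321, 15, 21])]
orange scene [(1006, [417.1, 215.3], [385, 188, 65, 59])]
orange side [(1467, [344.0, 284.6], [317, 248, 54, 77])]
green scene [(608, [245.8, 140.8], [228, 123, 36, 35]), (346, [268.6, 171.0], [257, 160, 24, 20])]
green side [(681, [352.4, 137.0], [336, 120, 34, 31]), (353, [331.8, 167.1], [321, 152, 23, 28])]
black scene [(10017, [61.8, 43.7], [0, 0, 151, 189]), (542, [202.1, 3.9], [170, 0, 69, 11]), (180, [453.9, 11.3], [449, 0, 13, 30]), (2978, [495.7, 45.5], [455, 0, 85, 88]), (511, [603.0, 44.4], [573, 0, 67, 68]), (133, [168.6, 32.4], [160, 24, 19, 17]), (149, [448.2, 66.1], [440, 48, 16, 33]), (336, [452.8, 100.7], [432, 75, 49, 37]), (1760, [616.5, 105.7], [579, 83, 61, 52]), (266, [250.3, 143.5], [236, 131, 28, 26]), (356, [318.6, 151.0], [307, 139, 25, 22]), (1053, [230.0, 206.4], [204, 188, 53, 35])]
black side [(1551, [488.2, 16.3], [448, 0, 82, 40]), (638, [276.8, 161.1], [257, 150, 40, 23]), (122, [238.3, 158.5], [233, 153, 12, 12]), (1723, [623.6, 186.7], [604, 159, 36, 58]), (404, [387.2, 187.8], [374, 172, 28, 29]), (269, [283.0, 198.3], [275, 189, 17, 20]), (455, [599.8, 280.1], [561, 245, 79, 51]), (4621, [125.0, 327.7], [40, 252, 149, 148])]
```

View pics/c_g.png

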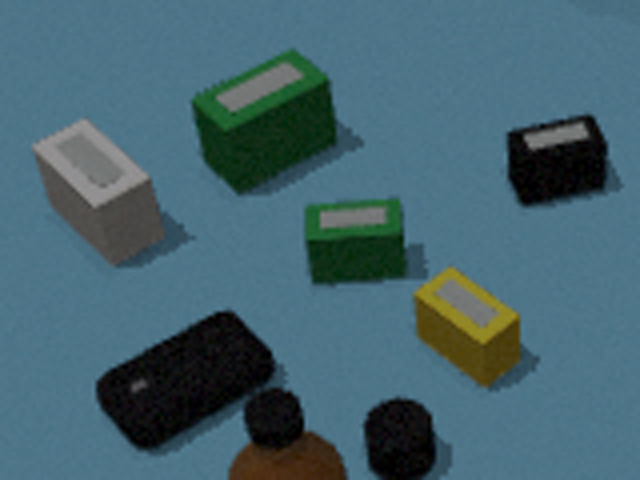

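View pics/c_d.png

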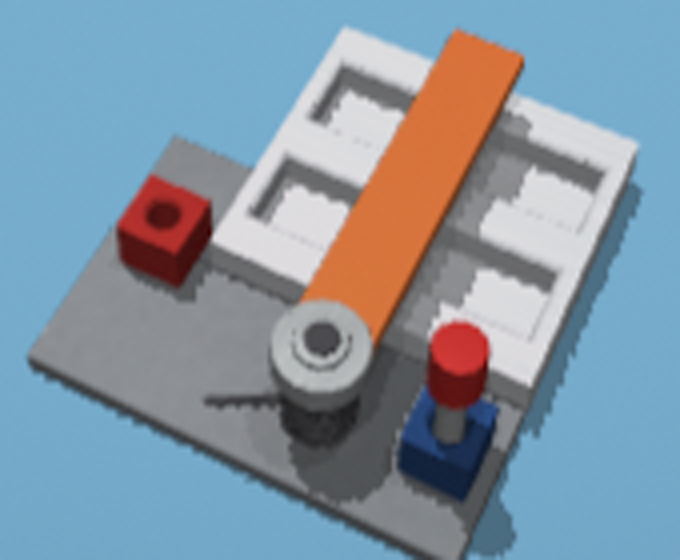

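The crop shows small green at scene (268,165), clearly smaller than the other green at (246,135), so it is mount1. Black is at (318,145). The side crop gives the rack corners and the boss holes.

```bash
python3 - <<'E'
from h import *
from scipy.optimize import least_squares
b=camera_params('side');a=camera_params('scene')
C=lambda x,y:(240+x/4-.4,240+y/4-.4)
px=[C(348,28),C(637,146),C(527,388),C(215,240),C(163,214),C(323,337),C(460,342)]
L=np.array([[85,-76,32],[-85,-76,32],[-85,76,32],[85,76,32],[109,79,44],[0,125,86],[-60,115,111]])/1e3
W=np.array([onz(b,*u,l[2]) for u,l in zip(px,L)])
f=lambda q:(L[:,:2]@np.array([[np.cos(q[2]),np.sin(q[2])],[-np.sin(q[2]),np.cos(q[2])]])+q[:2]-W[:,:2]).ravel()
s=least_squares(f,[.5,.2,2.5],loss='soft_l1',f_scale=.003);print('rack',s.x.round(4),(f(s.x)*1e3).round(1).reshape(-1,2).tolist())
np.save('rack.npy',s.x)
print('pinhead',tri(a,(470.3,225),b,(354.2,330.8)), 'boss', tri(a,(394.5,263.6),b,(280.9,297.2)))
D=lambda x,y:(180+x/4-.4,110+y/4-.4)
for n,P in(('green',[(306,207),(402,199),(404,237),(308,240)]),('black',[(508,130),(592,116),(606,150),(520,163)]),('big',[(193,98),(293,50),(328,82),(232,128)]),('yellow',[(415,293),(450,268),(520,315),(485,343)])):
    Q=np.array([onz(a,*D(*p),.045)[:2] for p in P]); 
    e=[np.linalg.norm(Q[i]-Q[(i+1)%4]) for i in range(4)]; d=Q[1]-Q[0]
    print(n,Q.mean(0).round(4),np.round(e,3),np.arctan2(d[1],d[0]).round(3))
E
```

```text
rack [ 0.4938  0.1834 -0.2084] [[1.1, -1.1], [-2.0, -1.0], [-1.8, -0.5], [2.3, 1.1], [0.0, -0.9], [0.8, 0.4], [-0.4, 2.4]]
pinhead (array([0.45834389, 0.30768932, 0.09629656]), np.float64(0.0010494482079421042)) boss (array([0.6143606 , 0.23916972, 0.03506635]), np.float64(0.005669981883270842))
green [ 0.6164 -0.1821] [0.064 0.037 0.063 0.032] 2.486
black [ 0.4634 -0.1459] [0.061 0.037 0.061 0.036] 2.613
big [ 0.5765 -0.3353] [0.086 0.048 0.081 0.046] 3.063
yellow [ 0.6146 -0.0738] [0.031 0.061 0.032 0.062] -3.114
```

```bash
cat >> h.py <<'E'
def rel(*wps):
    """wps: (x,y,z,closing axis world angle) -> shift in tool axes from the present pose"""
    o=get_obs(); p=np.array(o['eef_pos']); Rc=rot(o['tool_rot'])
    for x,y,z,c in wps:
        cur=np.arctan2(Rc[1,1],Rc[0,1]); 
        ps=c+np.pi/2; Rt=np.array([[np.cos(ps),np.sin(ps),0],[np.sin(ps),-np.cos(ps),0],[0,0,-1.]])
        print(dict(zip(['x','y','z','ax','ay','az'],np.r_[Rc.T@(np.array([x,y,z])-p),R.from_matrix(Rc.T@Rt).as_rotvec()].round(4).tolist())))
def rk(x,y,z=0):
    q=np.load('rack.npy');c,s=np.cos(q[2]),np.sin(q[2]); return np.array([q[0]+c*x-s*y,q[1]+s*x+c*y,z])
E
python3 - <<'E'
from h import *
print(rk(-.06,.115),rk(.109,.079)); 
rel((.58,-.12,.26,-.2),(.459,.308,.22,.8))
E
```

```text
[0.45891855 0.30834649 0.        ] [0.61681294 0.23815844 0.        ]
{'x': 0.4734, 'y': -0.3188, 'z': -0.0289, 'ax': -0.0008, 'ay': -0.0003, 'az': -0.93}
{'x': 0.5466, 'y': -0.7575, 'z': 0.0114, 'ax': -0.0006, 'ay': -0.0007, 'az': -1.93}
```

```bash
python3 -m jog '[{"x":0.473,"y":-0.319,"z":-0.029,"az":-0.93},{"x":0.473,"y":-0.319,"z":-0.029,"az":-0.93},{"x":0.473,"y":-0.319,"z":-0.029,"az":-0.93},{"x":0.473,"y":-0.319,"z":-0.029,"az":-0.93},{"x":0.473,"y":-0.319,"z":-0.029,"az":-0.93},{"x":0.473,"y":-0.319,"z":-0.029,"az":-0.93},{"x":0.473,"y":-0.319,"z":-0.029,"az":-0.93},{"x":0.473,"y":-0.319,"z":-0.029,"az":-0.93},{"x":0.473,"y":-0.319,"z":-0.029,"az":-0.93},{"x":0.473,"y":-0.319,"z":-0.029,"az":-0.93},{"x":0.473,"y":-0.319,"z":-0.029,"az":-0.93},{"x":0.473,"y":-0.319,"z":-0.029,"az":-0.93}]'
python3 - <<'E'
from h import *
print(get_obs()['q'].round(2)); snap('wrist','w1.png')
rel((.459,.308,.22,.8))
E
```

```text
[ 1.02  0.48  0.02  1.56 -0.01  1.11 -0.08]
{'x': 0.5465, 'y': -0.7575, 'z': 0.0114, 'ax': -0.0004, 'ay': -0.0006, 'az': -1.93}validation failed for argument at $[0]...
```

View pics/w1.png

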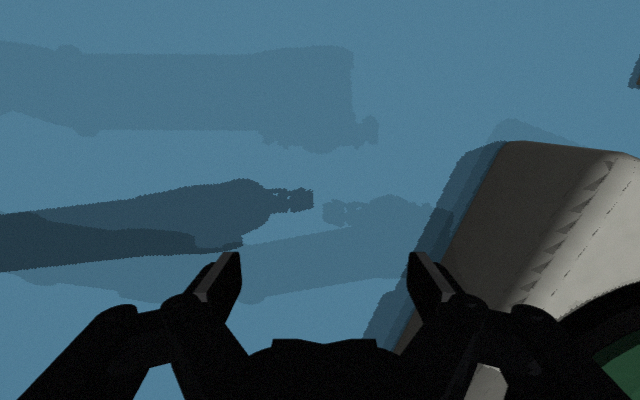

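The wrist view shows only the bench and the microscope because the call was refused. All six keys are probably required.

```bash
python3 -m jog '[{"x":0.05,"y":-0.03,"z":-0.029,"ax":0,"ay":0,"az":-0.1},{"x":0.473,"y":-0.319,"z":-0.029,"ax":0,"ay":0,"az":-0.93},{"x":0.473,"y":-0.319,"z":-0.029,"ax":0,"ay":0,"az":-0.93},{"x":0.473,"y":-0.319,"z":-0.029,"ax":0,"ay":0,"az":-0.93},{"x":0.473,"y":-0.319,"z":-0.029,"ax":0,"ay":0,"az":-0.93},{"x":0.473,"y":-0.319,"z":-0.029,"ax":0,"ay":0,"az":-0.93},{"x":0.473,"y":-0.319,"z":-0.029,"ax":0,"ay":0,"az":-0.93},{"x":0.473,"y":-0.319,"z":-0.029,"ax":0,"ay":0,"az":-0.93},{"x":0.473,"y":-0.319,"z":-0.029,"ax":0,"ay":0,"az":-0.93},{"x":0.473,"y":-0.319,"z":-0.029,"ax":0,"ay":0,"az":-0.93},{"x":0.473,"y":-0.319,"z":-0.029,"ax":0,"ay":0,"az":-0.93},{"x":0.473,"y":-0.319,"z":-0.029,"ax":0,"ay":0,"az":-0.93}]'
python3 - <<'E'
from h import *
print(get_obs()['q'].round(2)); 
rel((.459,.308,.22,.8))
E
```

```text
t: 1.5
eef_pos: [0.5815, -0.1148, 0.2607]
tool_rot: [-0.0, 0.772, 0.635, 0.001]
contact_force: [-0.8, -0.4, -0.4]
gripper_width: 1.006
grasp_force: 0.0
[ 0.4   0.34 -0.39  1.7   0.14  1.12 -0.23]
{'x': 0.391, 'y': -0.202, 'z': 0.0414, 'ax': 0.002, 'ay': -0.0016, 'az': -0.9946}
```

```bash
python3 -m jog '[{"x":0.391,"y":-0.202,"z":0.041,"ax":0,"ay":0,"az":-0.995},{"x":0.391,"y":-0.202,"z":0.041,"ax":0,"ay":0,"az":-0.995},{"x":0.391,"y":-0.202,"z":0.041,"ax":0,"ay":0,"az":-0.995},{"x":0.391,"y":-0.202,"z":0.041,"ax":0,"ay":0,"az":-0.995},{"x":0.391,"y":-0.202,"z":0.041,"ax":0,"ay":0,"az":-0.995},{"x":0.391,"y":-0.202,"z":0.041,"ax":0,"ay":0,"az":-0.995},{"x":0.391,"y":-0.202,"z":0.041,"ax":0,"ay":0,"az":-0.995},{"x":0.391,"y":-0.202,"z":0.041,"ax":0,"ay":0,"az":-0.995},{"x":0.391,"y":-0.202,"z":0.041,"ax":0,"ay":0,"az":-0.995},{"x":0.391,"y":-0.202,"z":0.041,"ax":0,"ay":0,"az":-0.995},{"x":0.391,"y":-0.202,"z":0.041,"ax":0,"ay":0,"az":-0.995},{"x":0.391,"y":-0.202,"z":0.041,"ax":0,"ay":0,"az":-0.995}]'
python3 - <<'E'
from h import *
print(get_obs()['q'].round(2)); im,p=snap('wrist','w2.png')
for c in ('red','blue'): print([(x[0],x[1],x[2]) for x in blobs(im,c)])
print(proj(p,rk(-.06,.115,.111)),proj(p,rk(.109,.079,.044)))
E
```

```text
t: 2.7
eef_pos: [0.4602, 0.3016, 0.2191]
tool_rot: [0.0, 0.379, 0.925, -0.001]
contact_force: [0.5, 0.4, 0.7]
gripper_width: 1.001
grasp_force: 0.0
[-0.11  0.38 -0.73  1.83  0.29  1.05 -0.16]
[(np.int32(558), [327.5, 194.0], [315, 181, 27, 27]), (np.int32(473), [373.5, 299.4], [357, 285, 34, 30])]
[(np.int32(347), [327.0, 172.8], [307, 160, 40, 27]), (np.int32(56), [633.5, 393.6], [625, 387, 15, 13])]
(np.float64(327.41311578687885), np.float64(194.7297744633637)) (np.float64(372.71456094045925), np.float64(300.019223428915))
```

View pics/w2.png

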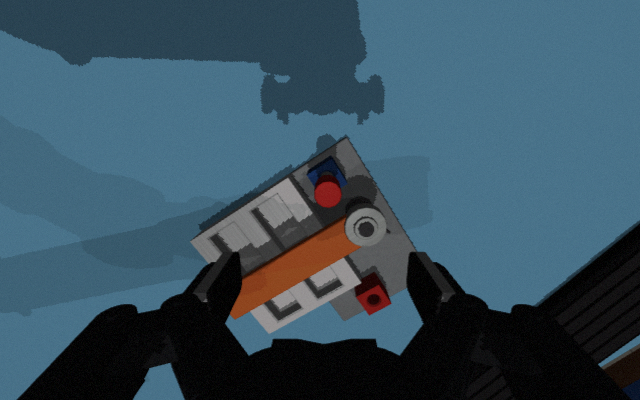

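Wrist view: pin head at (327,194), stop hole at (374,299). Both are within 1 px of the rack-pose prediction, so I'll descend onto the pin.

```bash
python3 - <<'E'
from h import *
rel((.459,.3083,.076,.8))
E
```

```text
{'x': 0.006, 'y': 0.0041, 'z': 0.1432, 'ax': -0.0006, 'ay': 0.001, 'az': -0.0078}
```

```bash
python3 -m jog '[{"x":0.006,"y":0.004,"z":0.03,"ax":0,"ay":0,"az":-0.008},{"x":0.006,"y":0.004,"z":0.06,"ax":0,"ay":0,"az":-0.008},{"x":0.006,"y":0.004,"z":0.09,"ax":0,"ay":0,"az":-0.008},{"x":0.006,"y":0.004,"z":0.12,"ax":0,"ay":0,"az":-0.008},{"x":0.006,"y":0.004,"z":0.143,"ax":0,"ay":0,"az":-0.008},{"x":0.006,"y":0.004,"z":0.143,"ax":0,"ay":0,"az":-0.008},{"x":0.006,"y":0.004,"z":0.143,"ax":0,"ay":0,"az":-0.008}]' 0.65
python3 -m jog '[{"x":0,"y":0,"z":0,"ax":0,"ay":0,"az":0},{"x":0,"y":0,"z":0,"ax":0,"ay":0,"az":0},{"x":0,"y":0,"z":0,"ax":0,"ay":0,"az":0},{"x":0,"y":0,"z":0,"ax":0,"ay":0,"az":0},{"x":0,"y":0,"z":0,"ax":0,"ay":0,"az":0},{"x":0,"y":0,"z":0,"ax":0,"ay":0,"az":0}]' 0 100
```

```text
t: 3.45
eef_pos: [0.4586, 0.3093, 0.0767]
tool_rot: [0.0, 0.375, 0.927, -0.0]
contact_force: [-0.4, -0.2, -0.2]
gripper_width: 0.649
grasp_force: 0.0
t: 4.05
eef_pos: [0.4587, 0.3105, 0.078]
tool_rot: [0.001, 0.375, 0.927, 0.001]
contact_force: [-0.7, -1.2, 6.6]
gripper_width: 0.281
grasp_force: 97.6
```

```bash
python3 -m jog '[{"x":0,"y":0,"z":-0.01,"ax":0,"ay":0,"az":0},{"x":0,"y":0,"z":-0.02,"ax":0,"ay":0,"az":0},{"x":0,"y":0,"z":-0.03,"ax":0,"ay":0,"az":0},{"x":0,"y":0,"z":-0.04,"ax":0,"ay":0,"az":0},{"x":0,"y":0,"z":-0.04,"ax":0,"ay":0,"az":0},{"x":0,"y":0,"z":-0.04,"ax":0,"ay":0,"az":0}]'
python3 - <<'E'
from h import *
o=get_obs();z=o['eef_pos'][2];print(z)
rel(*[(*rk(-.040,.010)[:2],z,.8)])
print('arc'); p0=None
for f in np.linspace(0,1.4,15):
    P=rk(.115*np.sin(f)-.027*np.cos(f),.125-.115*np.cos(f)-.027*np.sin(f)); rel((*P[:2],z,.8))
E
```

```text
t: 4.65
eef_pos: [0.4581, 0.3102, 0.1166]
tool_rot: [0.0, 0.375, 0.927, 0.0]
contact_force: [-0.4, -0.1, -1.4]
gripper_width: 0.28
grasp_force: 98.0
0.11659950690233573
{'x': -0.0745, 'y': -0.0791, 'z': -0.0, 'ax': 0.0005, 'ay': 0.0003, 'az': 0.0028}
arc
{'x': -0.0856, 'y': -0.0722, 'z': -0.0, 'ax': 0.0005, 'ay': 0.0003, 'az': 0.0028}
{'x': -0.0965, 'y': -0.0678, 'z': -0.0, 'ax': 0.0005, 'ay': 0.0003, 'az': 0.0028}
{'x': -0.107, 'y': -0.0624, 'z': 0.0, 'ax': 0.0005, 'ay': 0.0003, 'az': 0.0028}
{'x': -0.1169, 'y': -0.0559, 'z': 0.0, 'ax': 0.0005, 'ay': 0.0003, 'az': 0.0028}
{'x': -0.1261, 'y': -0.0485, 'z': 0.0, 'ax': 0.0005, 'ay': 0.0003, 'az': 0.0028}
{'x': -0.1345, 'y': -0.0402, 'z': 0.0, 'ax': 0.0005, 'ay': 0.0003, 'az': 0.0028}
{'x': -0.142, 'y': -0.0311, 'z': 0.0, 'ax': 0.0005, 'ay': 0.0003, 'az': 0.0028}
{'x': -0.1486, 'y': -0.0213, 'z': 0.0, 'ax': 0.0005, 'ay': 0.0003, 'az': 0.0028}
{'x': -0.1542, 'y': -0.0109, 'z': 0.0, 'ax': 0.0005, 'ay': 0.0003, 'az': 0.0028}
{'x': -0.1587, 'y': 0.0, 'z': 0.0001, 'ax': 0.0005, 'ay': 0.0003, 'az': 0.0028}
{'x': -0.1621, 'y': 0.0113, 'z': 0.0001, 'ax': 0.0005, 'ay': 0.0003, 'az': 0.0028}
{'x': -0.1643, 'y': 0.0229, 'z': 0.0001, 'ax': 0.0005, 'ay': 0.0003, 'az': 0.0028}
{'x': -0.1654, 'y': 0.0347, 'z': 0.0001, 'ax': 0.0005, 'ay': 0.0003, 'az': 0.0028}
{'x': -0.1653, 'y': 0.0465, 'z': 0.0001, 'ax': 0.0005, 'ay': 0.0003, 'az': 0.0028}
{'x': -0.164, 'y': 0.0582, 'z': 0.0001, 'ax': 0.0005, 'ay': 0.0003, 'az': 0.0028}
```

```bash
python3 -m jog '[{"x":-0.02,"y":-0.02,"z":0,"ax":0,"ay":0,"az":0},{"x":-0.045,"y":-0.045,"z":0,"ax":0,"ay":0,"az":0},{"x":-0.065,"y":-0.068,"z":0,"ax":0,"ay":0,"az":0},{"x":-0.0745,"y":-0.079,"z":0,"ax":0,"ay":0,"az":0},{"x":-0.0745,"y":-0.079,"z":0,"ax":0,"ay":0,"az":0},{"x":-0.0745,"y":-0.079,"z":0,"ax":0,"ay":0,"az":0}]'
python3 -m jog '[{"x":-0.011,"y":0.007,"z":0,"ax":0,"ay":0,"az":0},{"x":-0.022,"y":0.011,"z":0,"ax":0,"ay":0,"az":0},{"x":-0.0325,"y":0.0165,"z":0,"ax":0,"ay":0,"az":0},{"x":-0.0425,"y":0.023,"z":0,"ax":0,"ay":0,"az":0},{"x":-0.0515,"y":0.0305,"z":0,"ax":0,"ay":0,"az":0},{"x":-0.06,"y":0.039,"z":0,"ax":0,"ay":0,"az":0},{"x":-0.0675,"y":0.048,"z":0,"ax":0,"ay":0,"az":0},{"x":-0.0675,"y":0.048,"z":0,"ax":0,"ay":0,"az":0}]'
python3 - <<'E'
from h import *
snap('side','s3.png')
z=get_obs()['eef_pos'][2]
for f in np.linspace(.7,1.4,8):
    P=rk(.115*np.sin(f)-.027*np.cos(f),.125-.115*np.cos(f)-.027*np.sin(f)); rel((*P[:2],z,.8))
E
```

```text
t: 5.25
eef_pos: [0.4568, 0.2028, 0.1164]
tool_rot: [-0.0, 0.374, 0.927, 0.001]
contact_force: [0.6, -0.6, -0.9]
gripper_width: 0.279
grasp_force: 98.2
t: 6.05
eef_pos: [0.5405, 0.189, 0.1162]
tool_rot: [0.0, 0.375, 0.927, 0.0]
contact_force: [-2.0, -1.4, 0.0]
gripper_width: 0.279
grasp_force: 98.4
{'x': -0.0057, 'y': 0.0094, 'z': 0.0, 'ax': -0.0, 'ay': 0.0006, 'az': 0.0021}
{'x': -0.0113, 'y': 0.0198, 'z': 0.0, 'ax': -0.0, 'ay': 0.0006, 'az': 0.0021}
{'x': -0.0158, 'y': 0.0307, 'z': 0.0, 'ax': -0.0, 'ay': 0.0006, 'az': 0.0021}
{'x': -0.0192, 'y': 0.042, 'z': 0.0, 'ax': -0.0, 'ay': 0.0006, 'az': 0.0021}
{'x': -0.0214, 'y': 0.0536, 'z': 0.0, 'ax': -0.0, 'ay': 0.0006, 'az': 0.0021}
{'x': -0.0225, 'y': 0.0654, 'z': 0.0, 'ax': -0.0, 'ay': 0.0006, 'az': 0.0021}
{'x': -0.0224, 'y': 0.0772, 'z': 0.0, 'ax': -0.0, 'ay': 0.0006, 'az': 0.0021}
{'x': -0.0211, 'y': 0.0889, 'z': 0.0, 'ax': -0.0, 'ay': 0.0006, 'az': 0.0021}
```

View pics/s3.png

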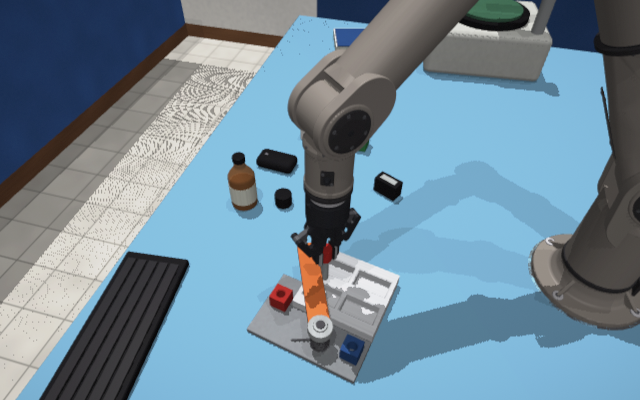

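Side view: the pin at (327,258) has swung the orange arm about 0.6 rad. I'll carry on round the arc.

```bash
python3 -m jog '[{"x":-0.0057,"y":0.0094,"z":0,"ax":0,"ay":0,"az":0},{"x":-0.0113,"y":0.0198,"z":0,"ax":0,"ay":0,"az":0},{"x":-0.0158,"y":0.0307,"z":0,"ax":0,"ay":0,"az":0},{"x":-0.0192,"y":0.042,"z":0,"ax":0,"ay":0,"az":0},{"x":-0.0214,"y":0.0536,"z":0,"ax":0,"ay":0,"az":0},{"x":-0.0225,"y":0.0654,"z":0,"ax":0,"ay":0,"az":0},{"x":-0.0224,"y":0.0772,"z":0,"ax":0,"ay":0,"az":0},{"x":-0.0211,"y":0.0889,"z":0,"ax":0,"ay":0,"az":0},{"x":-0.0211,"y":0.0889,"z":0,"ax":0,"ay":0,"az":0},{"x":-0.0211,"y":0.0889,"z":0,"ax":0,"ay":0,"az":0}]'
python3 - <<'E'
from h import *
im,p=snap('side');im2,p2=snap('scene')
cv2.imwrite('pics/s4.png',np.hstack([cv2.resize(im[240:390,240:390,::-1],(400,400),interpolation=2),cv2.resize(im2[170:320,350:500,::-1],(400,400),interpolation=2)]))
rel((*rk(.109,.079)[:2],.1166,.8))
E
```

```text
t: 7.1
eef_pos: [0.616, 0.2388, 0.1164]
tool_rot: [0.0, 0.374, 0.927, 0.0]
contact_force: [-1.4, -3.1, -0.4]
gripper_width: 0.277
grasp_force: 98.5
{'x': -0.0008, 'y': 0.0009, 'z': -0.0002, 'ax': -0.0001, 'ay': 0.0006, 'az': 0.0026}
```

View pics/s4.png

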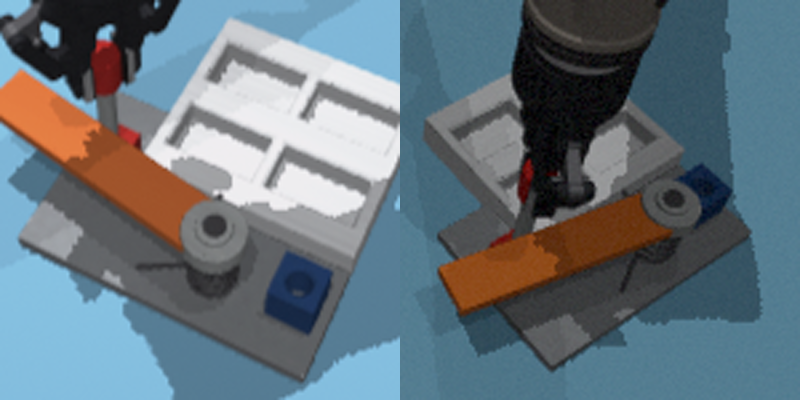

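Both crops: the arm is open past the stop boss with the pin above it, shank at left crop (108,115). I'll check for lean against where a vertical pin should project.

```bash
python3 - <<'E'
from h import *
a=camera_params('scene');b=camera_params('side')
for h in(.050,.08,.117,.149):
    X=[.616,.2388,h]; u=np.array(proj(b,X))-240; v=np.array(proj(a,X))-[350,170]; print(h,(u*2.667).round(),(v*2.667).round()+[400,0])
im=cv2.imread('pics/s4.png')[...,::-1]
for x in blobs(im,'red',60):print(x[:3])
E
```

```text
0.05 [108. 137.] [521. 244.]
0.08 [106. 113.] [527. 223.]
0.117 [104.  83.] [535. 196.]
0.149 [102.  54.] [543. 171.]
(np.int32(1276), [106.2, 66.9], [91, 42, 31, 52])
(np.int32(226), [129.0, 136.4], [119, 127, 20, 21])
(np.int32(346), [525.6, 179.1], [519, 159, 15, 44])
(np.int32(99), [503.0, 238.6], [491, 231, 22, 15])
```

Lean is within about 2 mm. I'll insert and watch the force.

```bash
python3 -m jog '[{"x":-0.0008,"y":0.001,"z":0.004,"ax":0,"ay":0,"az":0},{"x":-0.0008,"y":0.001,"z":0.008,"ax":0,"ay":0,"az":0},{"x":-0.0008,"y":0.001,"z":0.011,"ax":0,"ay":0,"az":0},{"x":-0.0008,"y":0.001,"z":0.014,"ax":0,"ay":0,"az":0},{"x":-0.0008,"y":0.001,"z":0.014,"ax":0,"ay":0,"az":0}]'
```

```text
t: 7.7
eef_pos: [0.6167, 0.2393, 0.1019]
tool_rot: [-0.0, 0.374, 0.927, 0.0]
contact_force: [-0.5, -0.8, -2.2]
gripper_width: 0.273
grasp_force: 98.3
```

```bash
python3 -m jog '[{"x":0,"y":0,"z":0.004,"ax":0,"ay":0,"az":0},{"x":0,"y":0,"z":0.008,"ax":0,"ay":0,"az":0},{"x":0,"y":0,"z":0.012,"ax":0,"ay":0,"az":0},{"x":0,"y":0,"z":0.012,"ax":0,"ay":0,"az":0}]'
python3 -m jog '[{"x":0,"y":0,"z":0.004,"ax":0,"ay":0,"az":0},{"x":0,"y":0,"z":0.008,"ax":0,"ay":0,"az":0},{"x":0,"y":0,"z":0.011,"ax":0,"ay":0,"az":0},{"x":0,"y":0,"z":0.011,"ax":0,"ay":0,"az":0}]'
```

```text
t: 8.1
eef_pos: [0.6165, 0.2392, 0.0895]
tool_rot: [-0.0, 0.374, 0.927, 0.0]
contact_force: [0.5, 0.7, -3.7]
gripper_width: 0.279
grasp_force: 98.1
t: 8.5
eef_pos: [0.6166, 0.2391, 0.0788]
tool_rot: [-0.0, 0.374, 0.927, 0.0]
contact_force: [0.5, 2.3, -2.3]
gripper_width: 0.283
grasp_force: 98.2
```

```bash
python3 -m jog '[{"x":0,"y":0,"z":0.002,"ax":0,"ay":0,"az":0},{"x":0,"y":0,"z":0.002,"ax":0,"ay":0,"az":0},{"x":0,"y":0,"z":0.002,"ax":0,"ay":0,"az":0}]'
python3 -m jog '[{"x":0,"y":0,"z":0,"ax":0,"ay":0,"az":0},{"x":0,"y":0,"z":0,"ax":0,"ay":0,"az":0},{"x":0,"y":0,"z":0,"ax":0,"ay":0,"az":0},{"x":0,"y":0,"z":-0.03,"ax":0,"ay":0,"az":0},{"x":0,"y":0,"z":-0.08,"ax":0,"ay":0,"az":0},{"x":0,"y":0,"z":-0.13,"ax":0,"ay":0,"az":0},{"x":0,"y":0,"z":-0.16,"ax":0,"ay":0,"az":0}]' 0.6
python3 - <<'E'
from h import *
rel((.5,.02,.26,.3),(.46,-.07,.25,1.04))
E
```

```text
t: 8.8
eef_pos: [0.6168, 0.2391, 0.0781]
tool_rot: [0.0, 0.375, 0.927, 0.0]
contact_force: [-2.3, -0.2, 6.2]
gripper_width: 0.279
grasp_force: 99.9
t: 9.5
eef_pos: [0.6179, 0.2396, 0.2416]
tool_rot: [0.002, 0.375, 0.927, 0.002]
contact_force: [0.3, -0.2, -0.5]
gripper_width: 0.602
grasp_force: 0.0
{'x': -0.0677, 'y': -0.2398, 'z': -0.0194, 'ax': 0.0049, 'ay': 0.0005, 'az': 0.5029}
{'x': -0.1015, 'y': -0.3324, 'z': -0.0097, 'ax': 0.0044, 'ay': 0.0023, 'az': -0.2371}
```

```bash
python3 -m jog '[{"x":-0.109,"y":-0.4,"z":0,"ax":0,"ay":0,"az":-0.24},{"x":-0.109,"y":-0.4,"z":0,"ax":0,"ay":0,"az":-0.24},{"x":-0.109,"y":-0.4,"z":0,"ax":0,"ay":0,"az":-0.24},{"x":-0.109,"y":-0.4,"z":0,"ax":0,"ay":0,"az":-0.24},{"x":-0.109,"y":-0.4,"z":0,"ax":0,"ay":0,"az":-0.24},{"x":-0.109,"y":-0.4,"z":0,"ax":0,"ay":0,"az":-0.24},{"x":-0.109,"y":-0.4,"z":0,"ax":0,"ay":0,"az":-0.24},{"x":-0.109,"y":-0.4,"z":0,"ax":0,"ay":0,"az":-0.24},{"x":-0.109,"y":-0.4,"z":0,"ax":0,"ay":0,"az":-0.24},{"x":-0.109,"y":-0.4,"z":0,"ax":0,"ay":0,"az":-0.24},{"x":-0.109,"y":-0.4,"z":0,"ax":0,"ay":0,"az":-0.24}]'
python3 - <<'E'
from h import *
print(get_obs()['q'].round(2)); 
w,p=snap('wrist');s,_=snap('side')
cv2.imwrite('pics/w5.png',np.vstack([cv2.resize(w,(640,400)),np.hstack([cv2.resize(s[230:390,230:390],(200,200),interpolation=2),np.zeros((200,440,3),np.uint8)])])[...,::-1])
np.save('w5.npy',w); import pickle;pickle.dump(p,open('w5.pkl','wb'))
for c in('green','black'):
  for x in blobs(w,c,150):print(c,x[:3])
print(proj(p,[.6164,-.1821,.045]),proj(p,[.4634,-.1459,.045]))
E
```

```text
t: 10.6
eef_pos: [0.4178, -0.1244, 0.2376]
tool_rot: [0.0, 0.261, 0.965, 0.0]
contact_force: [0.8, -0.0, 0.3]
gripper_width: 0.601
grasp_force: 0.0
[ 0.79  0.12 -0.68  2.05  0.09  0.99  1.1 ]
green (np.int32(544), [357.4, 318.0], [344, 300, 29, 39])
black (np.int32(205), [624.9, 35.4], [617, 18, 14, 38])
black (np.int32(295), [633.8, 171.3], [628, 158, 12, 27])
black (np.int32(151), [587.8, 186.8], [585, 173, 7, 29])
black (np.int32(974), [325.3, 210.9], [311, 186, 29, 56])
black (np.int32(43784), [327.3, 347.5], [37, 243, 603, 157])
black (np.int32(534), [355.1, 296.9], [342, 283, 31, 49])
(np.float64(358.71021841938915), np.float64(319.1374678416554)) (np.float64(326.6057093897056), np.float64(219.48655013754285))
```

View pics/w5.png

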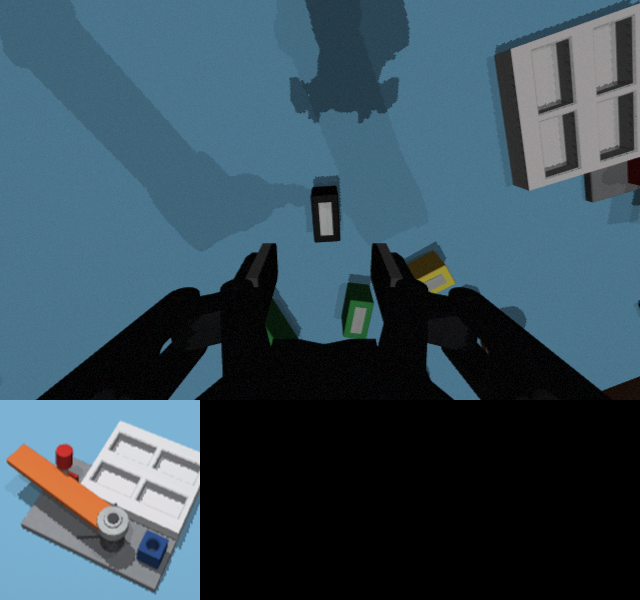

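Wrist view: black mount top centre (326,218), small green top (358,320), both at their predicted pixels. The inset shows the arm resting on the pin in the stop hole. Pocket corners, for example (541,119) to (579,166), are visible for measuring.

```bash
python3 - <<'E'
from h import *
import pickle
w=np.load('w5.npy');p=pickle.load(open('w5.pkl','rb'))
q=np.load('rack.npy');c,s=np.cos(q[2]),np.sin(q[2])
for P in([(532,50),(567,38),(573,100),(538,112)],[(541,119),(574,107),(579,166),(549,177)]):
    W=np.array([onz(p,*u,.032)[:2]-q[:2] for u in P])@np.array([[c,-s],[s,c]]); print((W*1e3).round(0).tolist(),(W.mean(0)*1e3).round(1))
h=cv2.cvtColor(w,cv2.COLOR_RGB2HSV).astype(int)
m=((h[...,1]<70)&(h[...,2]>90)).astype(np.uint8)
n,l,st,ce=cv2.connectedComponentsWithStats(m)
for i in range(1,n):
    if 60<st[i,4]<2000 and (300<ce[i][0]<380):
        r=cv2.minAreaRect(np.argwhere(l==i)[:,::-1].astype(np.float32)); B=cv2.boxPoints(r)
        Q=np.array([onz(p,*u,.045)[:2] for u in B]);e=np.linalg.norm(Q-np.roll(Q,-1,0),axis=1);k=e.argmax();d=np.roll(Q,-1,0)[k]-Q[k]
        print(ce[i].round(1),onz(p,*ce[i],.045).round(4),e.round(3),'len dir',np.arctan2(d[1],d[0]).round(3))
rel((.4634,-.1459,.10,1.0))
E
```

```text
[[-75.0, -52.0], [-75.0, -15.0], [-7.0, -13.0], [-6.0, -53.0]] [-40.8 -33.1]
[[3.0, -50.0], [1.0, -12.0], [75.0, -11.0], [77.0, -48.0]] [ 38.9 -30.4]
[325.3 218.3] [ 0.4613 -0.1465  0.045 ] [0.016 0.043 0.016 0.043] len dir 2.67
[357.9 319.8] [ 0.6168 -0.1837  0.045 ] [0.045 0.016 0.045 0.017] len dir -0.662
{'x': -0.0503, 'y': 0.0031, 'z': 0.1375, 'ax': 0.0007, 'ay': 0.0005, 'az': 0.0454}
```

```bash
python3 -m jog '[{"x":-0.012,"y":0.001,"z":0.03,"ax":0,"ay":0,"az":-0.01},{"x":-0.03,"y":0.002,"z":0.06,"ax":0,"ay":0,"az":-0.02},{"x":-0.05,"y":0.003,"z":0.1,"ax":0,"ay":0,"az":-0.025},{"x":-0.05,"y":0.003,"z":0.137,"ax":0,"ay":0,"az":-0.025},{"x":-0.05,"y":0.003,"z":0.137,"ax":0,"ay":0,"az":-0.025},{"x":-0.05,"y":0.003,"z":0.137,"ax":0,"ay":0,"az":-0.025}]' 0.95
python3 - <<'E'
from h import *
p=camera_params('wrist');w=read_camera('wrist')
h=cv2.cvtColor(w,cv2.COLOR_RGB2HSV).astype(int)
m=((h[...,1]<70)&(h[...,2]>90)).astype(np.uint8)
n,l,st,ce=cv2.connectedComponentsWithStats(m)
for i in range(1,n):
    if 150<st[i,4]<5000:
        r=cv2.minAreaRect(np.argwhere(l==i)[:,::-1].astype(np.float32)); B=cv2.boxPoints(r)
        Q=np.array([onz(p,*u,.045)[:2] for u in B]);e=np.linalg.norm(Q-np.roll(Q,-1,0),axis=1);k=e.argmax();d=np.roll(Q,-1,0)[k]-Q[k]
        print(ce[i].round(1),onz(p,*ce[i],.045).round(4),e.round(3),'len dir',np.arctan2(d[1],d[0]).round(3))
rel((.462,-.146,.02,1.08))
E
```

```text
t: 11.3
eef_pos: [0.4623, -0.1458, 0.1005]
tool_rot: [-0.001, 0.248, 0.969, 0.001]
contact_force: [0.1, 0.7, 0.5]
gripper_width: 0.953
grasp_force: 0.0
[320.7 219.4] [ 0.4607 -0.1467  0.045 ] [0.016 0.044 0.017 0.044] len dir 2.685
{'x': 0.0013, 'y': -0.0004, 'z': 0.0816, 'ax': 0.0008, 'ay': 0.0012, 'az': -0.0101}
```

```bash
python3 -m jog '[{"x":0.001,"y":0,"z":0.025,"ax":0,"ay":0,"az":-0.04},{"x":0.001,"y":0,"z":0.05,"ax":0,"ay":0,"az":-0.04},{"x":0.001,"y":0,"z":0.07,"ax":0,"ay":0,"az":-0.04},{"x":0.001,"y":0,"z":0.08,"ax":0,"ay":0,"az":-0.04},{"x":0.001,"y":0,"z":0.08,"ax":0,"ay":0,"az":-0.04}]'
python3 -m jog '[{"x":0,"y":0,"z":0,"ax":0,"ay":0,"az":0},{"x":0,"y":0,"z":0,"ax":0,"ay":0,"az":0},{"x":0,"y":0,"z":0,"ax":0,"ay":0,"az":0},{"x":0,"y":0,"z":0,"ax":0,"ay":0,"az":0},{"x":0,"y":0,"z":0,"ax":0,"ay":0,"az":0},{"x":0,"y":0,"z":0,"ax":0,"ay":0,"az":0}]' 0 60
python3 -m jog '[{"x":0,"y":0,"z":-0.03,"ax":0,"ay":0,"az":0},{"x":0,"y":0,"z":-0.07,"ax":0,"ay":0,"az":0},{"x":0,"y":0,"z":-0.1,"ax":0,"ay":0,"az":0},{"x":0,"y":0,"z":-0.12,"ax":0,"ay":0,"az":0},{"x":0,"y":0,"z":-0.12,"ax":0,"ay":0,"az":0}]'
python3 - <<'E'
from h import *
o=get_obs();print(o['q'].round(2)); cl=-.2084+np.pi/2;print('cl',cl)
rel((*rk(.02,-.11)[:2],.2,cl),(*rk(.04,-.033)[:2],.2,cl),(*rk(-.04,-.033)[:2],.2,cl))
E
```

```text
t: 11.85
eef_pos: [0.4617, -0.1468, 0.021]
tool_rot: [0.0, 0.229, 0.973, -0.0]
contact_force: [-0.4, -0.4, -0.2]
gripper_width: 0.95
grasp_force: 0.0
t: 12.45
eef_pos: [0.462, -0.1471, 0.0214]
tool_rot: [0.001, 0.229, 0.973, -0.0]
contact_force: [-0.9, 0.2, 7.5]
gripper_width: 0.383
grasp_force: 60.3
t: 12.95
eef_pos: [0.4629, -0.1473, 0.143]
tool_rot: [0.003, 0.23, 0.973, -0.0]
contact_force: [0.3, -0.9, -1.5]
gripper_width: 0.382
grasp_force: 60.3
[ 0.73  0.35 -0.65  2.05  0.29  0.82  1.02]
cl 1.3623963267948966
{'x': 0.0727, 'y': 0.2083, 'z': -0.0573, 'ax': -0.0004, 'ay': 0.0055, 'az': -0.2548}
{'x': 0.0728, 'y': 0.2879, 'z': -0.0573, 'ax': -0.0004, 'ay': 0.0055, 'az': -0.2548}
{'x': 0.1502, 'y': 0.2677, 'z': -0.0577, 'ax': -0.0004, 'ay': 0.0055, 'az': -0.2548}
```

```bash
python3 -m jog '[{"x":0.02,"y":0.04,"z":-0.04,"ax":0,"ay":0,"az":-0.1},{"x":0.073,"y":0.288,"z":-0.057,"ax":0,"ay":0.005,"az":-0.255},{"x":0.073,"y":0.288,"z":-0.057,"ax":0,"ay":0.005,"az":-0.255},{"x":0.073,"y":0.288,"z":-0.057,"ax":0,"ay":0.005,"az":-0.255},{"x":0.073,"y":0.288,"z":-0.057,"ax":0,"ay":0.005,"az":-0.255},{"x":0.073,"y":0.288,"z":-0.057,"ax":0,"ay":0.005,"az":-0.255},{"x":0.073,"y":0.288,"z":-0.057,"ax":0,"ay":0.005,"az":-0.255},{"x":0.073,"y":0.288,"z":-0.057,"ax":0,"ay":0.005,"az":-0.255},{"x":0.073,"y":0.288,"z":-0.057,"ax":0,"ay":0.005,"az":-0.255}]'
python3 - <<'E'
from h import *
import pickle
p=camera_params('wrist');w=read_camera('wrist');pickle.dump((p,w),open('w6.pkl','wb'))
print([np.round(proj(p,rk(x,y,.032)),0).tolist() for x,y in((85,-76),(-85,-76),(-85,76),(85,76)) for x,y in[(x/1e3,y/1e3)]])
cv2.imwrite('pics/w6.png',cv2.resize(w[80:330,150:500,::-1],(784,560),interpolation=2))
E
```

```text
t: 13.85
eef_pos: [0.5237, 0.1422, 0.1959]
tool_rot: [-0.003, 0.104, 0.995, -0.0]
contact_force: [-0.9, 0.0, -1.7]
gripper_width: 0.386
grasp_force: 60.5
[[287.0, 227.0], [281.0, 66.0], [434.0, 66.0], [418.0, 227.0]]
```

View pics/w6.png

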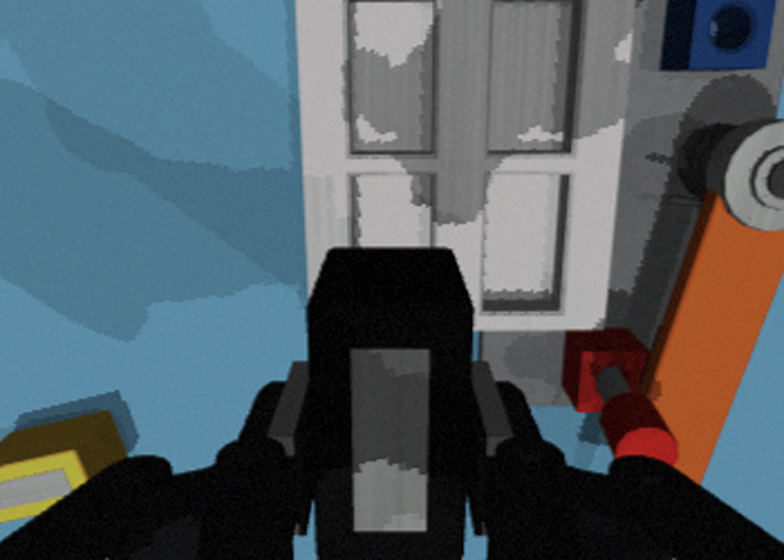

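Crop from above the rack: pocket corners at crop (351,173), (437,173), (487,173), (570,173), (562,312) and (482,312). The carried mount is level and the arm is pinned open.

```bash
python3 - <<'E'
from h import *
import pickle
p,w=pickle.load(open('w6.pkl','rb'))
q=np.load('rack.npy');c,s=np.cos(q[2]),np.sin(q[2]);M=np.array([[c,-s],[s,c]])
for u in[(351,173),(437,173),(350,153),(436,153),(487,173),(570,173),(562,312),(482,312),(487,153),(576,153),(605,330),(298,2),(632,2)]:
    print(u,((onz(p,150+u[0]/2.24,80+u[1]/2.24,.032)[:2]-q[:2])@M*1e3).round(1))
cl=-.2084+np.pi/2
# carried mount centre along its length: steel centre
h=cv2.cvtColor(w,cv2.COLOR_RGB2HSV).astype(int)
m=((h[...,1]<70)&(h[...,2]>55))[230:330,295:350]; pts=np.argwhere(m)
print(pts.min(0)+[230,295],pts.max(0)+[230,295])
o=get_obs();Rc=rot(o['tool_rot'])
zt=o['eef_pos'][2]+.0235
for v in(80+349/2.24,80+531/2.24):print('steel end in tool',(Rc.T@(onz(p,150+390/2.24,v,zt)-o['eef_pos'])*1e3).round(1))
rel((*rk(.04,-.033)[:2],.065,cl))
E
```

```text
(351, 173) [  4.8 -52. ]
(437, 173) [  4.8 -10.5]
(350, 153) [ -4.7 -52.3]
(436, 153) [ -4.7 -11.2]
(487, 173) [ 4.8 13.6]
(570, 173) [ 4.8 53.6]
(562, 312) [76.  55.3]
(482, 312) [76.  14.1]
(487, 153) [-4.7 13.2]
(576, 153) [-4.7 55.7]
(605, 330) [85.9 78.3]
(298, 2) [-71.5 -74.4]
(632, 2) [-71.4  75.2]
[236 307] [317 341]
steel end in tool [ 22.3   1.6 -23.4]
steel end in tool [-21.8   1.6 -23.6]
{'x': -0.0028, 'y': 0.0021, 'z': 0.131, 'ax': -0.0015, 'ay': -0.0066, 'az': -0.0012}
```

```bash
python3 -m jog '[{"x":-0.003,"y":0.002,"z":0.03,"ax":0,"ay":-0.006,"az":0},{"x":-0.003,"y":0.002,"z":0.06,"ax":0,"ay":-0.006,"az":0},{"x":-0.003,"y":0.002,"z":0.09,"ax":0,"ay":-0.006,"az":0},{"x":-0.003,"y":0.002,"z":0.12,"ax":0,"ay":-0.006,"az":0},{"x":-0.003,"y":0.002,"z":0.134,"ax":0,"ay":-0.006,"az":0},{"x":-0.003,"y":0.002,"z":0.134,"ax":0,"ay":-0.006,"az":0},{"x":-0.003,"y":0.002,"z":0.134,"ax":0,"ay":-0.006,"az":0}]'
python3 - <<'E'
from h import *
s,_=snap('scene');cv2.imwrite('pics/s7.png',cv2.resize(s[150:300,340:500,::-1],(640,600),interpolation=2))
cl=-.2084+np.pi/2
rel((*rk(.04,-.0328)[:2],.0334,cl))
E
```

```text
t: 14.6
eef_pos: [0.5277, 0.1446, 0.064]
tool_rot: [0.001, 0.104, 0.995, 0.0]
contact_force: [0.6, 1.0, -1.0]
gripper_width: 0.388
grasp_force: 60.6
{'x': 0.0016, 'y': -0.0023, 'z': 0.0312, 'ax': 0.0015, 'ay': 0.0029, 'az': -0.0002}
```

View pics/s7.png

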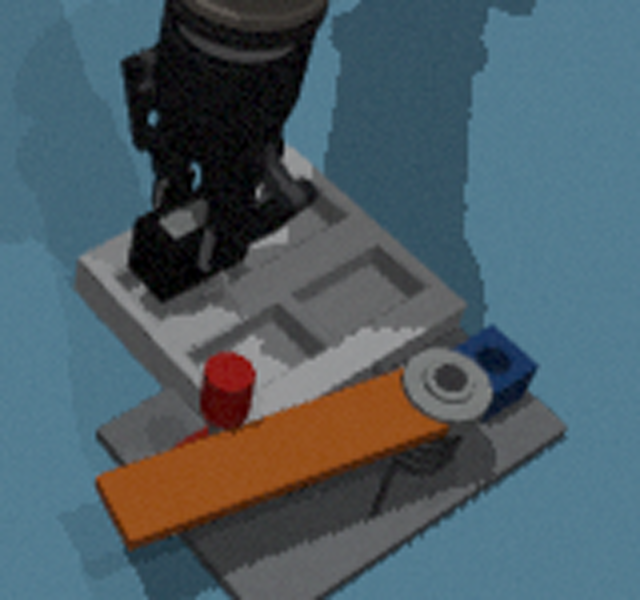

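Scene crop: the black mount is aligned over the outer +x pocket at crop (200,250), with the pin and arm in place. Lowering.

```bash
python3 -m jog '[{"x":0.001,"y":-0.0018,"z":0,"ax":0,"ay":0.003,"az":0},{"x":0.001,"y":-0.0018,"z":0.005,"ax":0,"ay":0.003,"az":0},{"x":0.001,"y":-0.0018,"z":0.01,"ax":0,"ay":0.003,"az":0},{"x":0.001,"y":-0.0018,"z":0.015,"ax":0,"ay":0.003,"az":0},{"x":0.001,"y":-0.0018,"z":0.018,"ax":0,"ay":0.003,"az":0},{"x":0.001,"y":-0.0018,"z":0.018,"ax":0,"ay":0.003,"az":0}]'
```

```text
t: 15.25
eef_pos: [0.5254, 0.1434, 0.0446]
tool_rot: [-0.001, 0.104, 0.995, 0.0]
contact_force: [0.1, 0.2, -1.3]
gripper_width: 0.384
grasp_force: 60.6
```

```bash
python3 -m jog '[{"x":0,"y":0,"z":0.004,"ax":0,"ay":0,"az":0},{"x":0,"y":0,"z":0.008,"ax":0,"ay":0,"az":0},{"x":0,"y":0,"z":0.0115,"ax":0,"ay":0,"az":0},{"x":0,"y":0,"z":0.0115,"ax":0,"ay":0,"az":0},{"x":0,"y":0,"z":0.0115,"ax":0,"ay":0,"az":0}]'
```

```text
t: 15.75
eef_pos: [0.5258, 0.1435, 0.0336]
tool_rot: [-0.001, 0.104, 0.995, 0.0]
contact_force: [-0.4, 0.8, -0.5]
gripper_width: 0.387
grasp_force: 60.6
```

Not quite touching; a nudge more, then release and lift.

```bash
python3 -m jog '[{"x":0,"y":0,"z":0.001,"ax":0,"ay":0,"az":0},{"x":0,"y":0,"z":0.001,"ax":0,"ay":0,"az":0}]'
python3 -m jog '[{"x":0,"y":0,"z":0,"ax":0,"ay":0,"az":0},{"x":0,"y":0,"z":0,"ax":0,"ay":0,"az":0},{"x":0,"y":0,"z":0,"ax":0,"ay":0,"az":0},{"x":0,"y":0,"z":-0.03,"ax":0,"ay":0,"az":0},{"x":0,"y":0,"z":-0.08,"ax":0,"ay":0,"az":0},{"x":0,"y":0,"z":-0.13,"ax":0,"ay":0,"az":0},{"x":0,"y":0,"z":-0.16,"ax":0,"ay":0,"az":0}]' 0.55
python3 - <<'E'
from h import *
rel((.60,-.16,.2,.915),(.6168,-.1837,.10,.915))
E
```

```text
t: 15.95
eef_pos: [0.5257, 0.1435, 0.0334]
tool_rot: [-0.001, 0.104, 0.995, 0.0]
contact_force: [-3.1, -1.2, 7.1]
gripper_width: 0.384
grasp_force: 61.7
t: 16.65
eef_pos: [0.5271, 0.1442, 0.1964]
tool_rot: [0.001, 0.104, 0.995, 0.001]
contact_force: [-0.4, 0.4, -0.2]
gripper_width: 0.547
grasp_force: 0.0
{'x': -0.134, 'y': -0.2827, 'z': -0.0042, 'ax': 0.003, 'ay': 0.0008, 'az': 0.4484}
{'x': -0.1551, 'y': -0.3027, 'z': 0.0958, 'ax': 0.003, 'ay': 0.0008, 'az': 0.4484}
```

```bash
python3 -m jog '[{"x":-0.155,"y":-0.303,"z":0,"ax":0,"ay":0,"az":0.448},{"x":-0.155,"y":-0.303,"z":0,"ax":0,"ay":0,"az":0.448},{"x":-0.155,"y":-0.303,"z":0,"ax":0,"ay":0,"az":0.448},{"x":-0.155,"y":-0.303,"z":0,"ax":0,"ay":0,"az":0.448},{"x":-0.155,"y":-0.303,"z":0,"ax":0,"ay":0,"az":0.448},{"x":-0.155,"y":-0.303,"z":0,"ax":0,"ay":0,"az":0.448},{"x":-0.155,"y":-0.303,"z":0,"ax":0,"ay":0,"az":0.448},{"x":-0.155,"y":-0.303,"z":0.04,"ax":0,"ay":0,"az":0.448},{"x":-0.155,"y":-0.303,"z":0.085,"ax":0,"ay":0,"az":0.448},{"x":-0.155,"y":-0.303,"z":0.085,"ax":0,"ay":0,"az":0.448},{"x":-0.155,"y":-0.303,"z":0.085,"ax":0,"ay":0,"az":0.448}]' 0.9
cat >> h.py <<'E'
def steel(z=.045):
    p=camera_params('wrist');w=read_camera('wrist')
    h=cv2.cvtColor(w,cv2.COLOR_RGB2HSV).astype(int)
    n,l,st,ce=cv2.connectedComponentsWithStats(((h[...,1]<70)&(h[...,2]>90)).astype(np.uint8))
    for i in range(1,n):
        if 150<st[i,4]<5000:
            r=cv2.minAreaRect(np.argwhere(l==i)[:,::-1].astype(np.float32)); B=cv2.boxPoints(r)
            Q=np.array([onz(p,*u,z)[:2] for u in B]);e=np.linalg.norm(Q-np.roll(Q,-1,0),axis=1);k=e.argmax();d=np.roll(Q,-1,0)[k]-Q[k]
            print(ce[i].round(1),onz(p,*ce[i],z).round(4),e.round(3),'closing',(np.arctan2(d[1],d[0])%np.pi-np.pi/2).round(3))
    return w
E
python3 - <<'E'
from h import *
w=steel(); cv2.imwrite('pics/w8.png',w[...,::-1]); rel((.6168,-.1837,.021,.915)); print(get_obs()['q'].round(2))
for x in blobs(w,'green',150):print(x[:3])
E
```

```text
t: 17.75
eef_pos: [0.6149, -0.1845, 0.1074]
tool_rot: [-0.002, 0.322, 0.947, 0.0]
contact_force: [0.2, -0.2, 0.7]
gripper_width: 0.901
grasp_force: 0.0
[452.2 125.5] [ 0.6157 -0.0709  0.045 ] [0.044 0.016 0.045 0.016] closing 0.033
[325.1 218.2] [ 0.6161 -0.1835  0.045 ] [0.016 0.044 0.017 0.044] closing 0.927
[151.9 286.2] [ 0.5759 -0.3342  0.045 ] [0.024 0.043 0.026 0.044] closing 1.511
{'x': 0.0, 'y': 0.001, 'z': 0.088, 'ax': 0.0009, 'ay': -0.0005, 'az': 0.0007}
[ 0.59  0.62 -0.55  1.71  0.39  0.93  0.8 ]
(np.int32(2038), [325.0, 215.2], [304, 178, 44, 78])
(np.int32(1988), [145.7, 270.4], [105, 241, 88, 60])
```

View pics/w8.png

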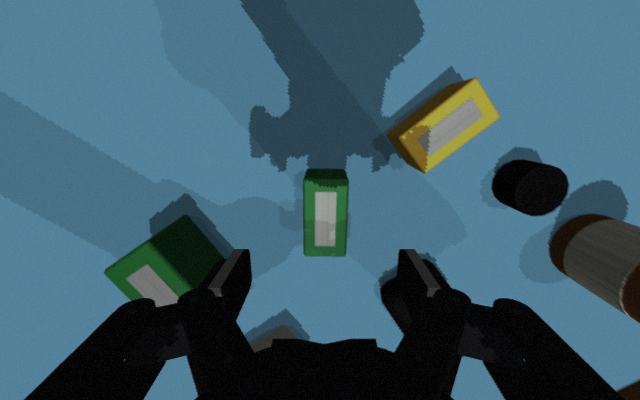

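Wrist view: small green mount at (325,218) is centred and aligned. The mouse (410,285) and yellow block (445,125) are clear of the finger tracks at u≈265 and 385, v≈205–235. Grasping with a narrower opening.

```bash
python3 -m jog '[{"x":0,"y":0.001,"z":0.02,"ax":0,"ay":0,"az":-0.01},{"x":0,"y":0.001,"z":0.045,"ax":0,"ay":0,"az":-0.01},{"x":0,"y":0.001,"z":0.07,"ax":0,"ay":0,"az":-0.01},{"x":0,"y":0.001,"z":0.086,"ax":0,"ay":0,"az":-0.01},{"x":0,"y":0.001,"z":0.086,"ax":0,"ay":0,"az":-0.01}]' 0.7
python3 -m jog '[{"x":0,"y":0,"z":0,"ax":0,"ay":0,"az":0},{"x":0,"y":0,"z":0,"ax":0,"ay":0,"az":0},{"x":0,"y":0,"z":0,"ax":0,"ay":0,"az":0},{"x":0,"y":0,"z":0,"ax":0,"ay":0,"az":0},{"x":0,"y":0,"z":0,"ax":0,"ay":0,"az":0}]' 0 60
python3 -m jog '[{"x":0,"y":0,"z":-0.03,"ax":0,"ay":0,"az":0},{"x":0,"y":0,"z":-0.07,"ax":0,"ay":0,"az":0},{"x":0,"y":0,"z":-0.11,"ax":0,"ay":0,"az":0},{"x":0,"y":0,"z":-0.15,"ax":0,"ay":0,"az":0},{"x":0,"y":0,"z":-0.17,"ax":0,"ay":0,"az":0}]'
python3 - <<'E'
from h import *
cl=-.2084+np.pi/2
rel((*rk(-.04,-.033)[:2],.19,cl))
E
```

```text
t: 18.3
eef_pos: [0.6154, -0.184, 0.0211]
tool_rot: [-0.001, 0.317, 0.948, 0.0]
contact_force: [-0.2, 0.1, 0.3]
gripper_width: 0.701
grasp_force: 0.0
t: 18.8
eef_pos: [0.6172, -0.1843, 0.0235]
tool_rot: [0.001, 0.317, 0.948, 0.0]
contact_force: [0.3, -0.0, 6.4]
gripper_width: 0.384
grasp_force: 61.0
t: 19.3
eef_pos: [0.6174, -0.1843, 0.1959]
tool_rot: [0.002, 0.317, 0.948, 0.0]
contact_force: [0.5, -0.7, -2.3]
gripper_width: 0.383
grasp_force: 60.3
{'x': 0.3423, 'y': 0.1725, 'z': 0.0052, 'ax': 0.0012, 'ay': 0.0034, 'az': -0.4373}
```

```bash
python3 -m jog '[{"x":0.342,"y":0.1725,"z":0.005,"ax":0,"ay":0,"az":-0.437},{"x":0.342,"y":0.1725,"z":0.005,"ax":0,"ay":0,"az":-0.437},{"x":0.342,"y":0.1725,"z":0.005,"ax":0,"ay":0,"az":-0.437},{"x":0.342,"y":0.1725,"z":0.005,"ax":0,"ay":0,"az":-0.437},{"x":0.342,"y":0.1725,"z":0.005,"ax":0,"ay":0,"az":-0.437},{"x":0.342,"y":0.1725,"z":0.005,"ax":0,"ay":0,"az":-0.437},{"x":0.342,"y":0.1725,"z":0.005,"ax":0,"ay":0,"az":-0.437},{"x":0.342,"y":0.1725,"z":0.005,"ax":0,"ay":0,"az":-0.437},{"x":0.342,"y":0.1725,"z":0.005,"ax":0,"ay":0,"az":-0.437},{"x":0.342,"y":0.1725,"z":0.005,"ax":0,"ay":0,"az":-0.437},{"x":0.342,"y":0.1725,"z":0.005,"ax":0,"ay":0,"az":-0.437}]'
python3 - <<'E'
from h import *
cl=-.2084+np.pi/2
rel((*rk(-.04,-.0328)[:2],.066,cl))
E
```

```text
t: 20.4
eef_pos: [0.447, 0.1581, 0.187]
tool_rot: [-0.001, 0.105, 0.994, 0.0]
contact_force: [0.1, 0.5, -1.5]
gripper_width: 0.382
grasp_force: 60.3
{'x': -0.0007, 'y': 0.0017, 'z': 0.121, 'ax': -0.0001, 'ay': -0.0015, 'az': -0.002}
```

```bash
python3 -m jog '[{"x":-0.001,"y":0.0015,"z":0.03,"ax":0,"ay":0,"az":-0.002},{"x":-0.001,"y":0.0015,"z":0.06,"ax":0,"ay":0,"az":-0.002},{"x":-0.001,"y":0.0015,"z":0.09,"ax":0,"ay":0,"az":-0.002},{"x":-0.001,"y":0.0015,"z":0.121,"ax":0,"ay":0,"az":-0.002},{"x":-0.001,"y":0.0015,"z":0.121,"ax":0,"ay":0,"az":-0.002},{"x":-0.001,"y":0.0015,"z":0.121,"ax":0,"ay":0,"az":-0.002}]'
python3 - <<'E'
from h import *
cl=-.2084+np.pi/2
rel((*rk(-.04,-.0328)[:2],.046,cl))
s,_=snap('side');cv2.imwrite('pics/s9.png',cv2.resize(s[220:380,230:430,::-1],(750,600),interpolation=2))
E
```

```text
t: 21.0
eef_pos: [0.448, 0.1599, 0.0661]
tool_rot: [-0.001, 0.104, 0.995, 0.0]
contact_force: [0.0, -0.3, -1.8]
gripper_width: 0.383
grasp_force: 60.2
{'x': -0.0001, 'y': -0.0003, 'z': 0.0201, 'ax': 0.0002, 'ay': -0.0028, 'az': 0.0}
```

View pics/s9.png

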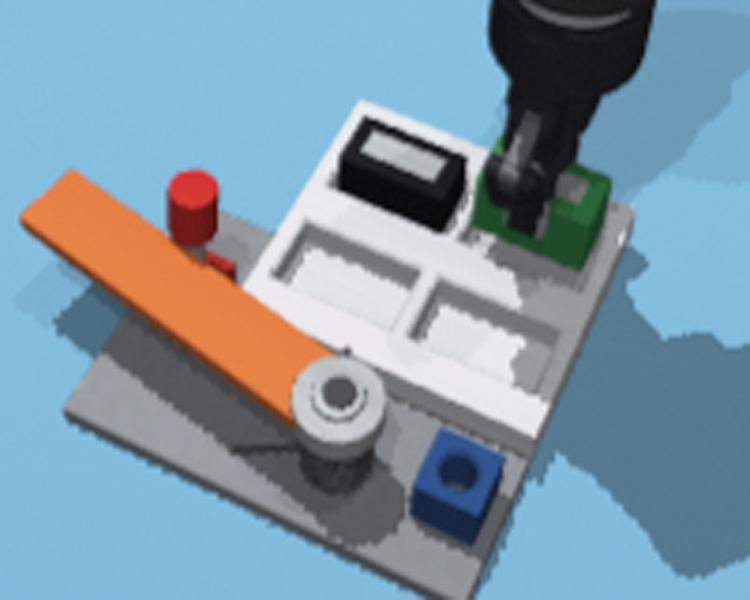

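Side crop: black is seated in its pocket (405,170), and green is over its own pocket (545,200), slightly high and aligned. Lowering.

```bash
python3 -m jog '[{"x":0,"y":0,"z":0.005,"ax":0,"ay":0,"az":0},{"x":0,"y":0,"z":0.01,"ax":0,"ay":0,"az":0},{"x":0,"y":0,"z":0.015,"ax":0,"ay":0,"az":0},{"x":0,"y":0,"z":0.02,"ax":0,"ay":0,"az":0},{"x":0,"y":0,"z":0.02,"ax":0,"ay":0,"az":0}]'
python3 -m jog '[{"x":0,"y":0,"z":0.003,"ax":0,"ay":0,"az":0},{"x":0,"y":0,"z":0.006,"ax":0,"ay":0,"az":0},{"x":0,"y":0,"z":0.009,"ax":0,"ay":0,"az":0},{"x":0,"y":0,"z":0.009,"ax":0,"ay":0,"az":0}]'
```

```text
t: 21.55
eef_pos: [0.4471, 0.1605, 0.0453]
tool_rot: [-0.001, 0.103, 0.995, 0.0]
contact_force: [-0.2, 0.2, -1.7]
gripper_width: 0.386
grasp_force: 60.2
t: 21.95
eef_pos: [0.4473, 0.1606, 0.0365]
tool_rot: [-0.001, 0.103, 0.995, 0.0]
contact_force: [-0.2, 0.1, -1.0]
gripper_width: 0.385
grasp_force: 60.2
```

```bash
python3 -m jog '[{"x":0,"y":0,"z":0.0015,"ax":0,"ay":0,"az":0},{"x":0,"y":0,"z":0.003,"ax":0,"ay":0,"az":0},{"x":0,"y":0,"z":0.003,"ax":0,"ay":0,"az":0}]'
```

```text
t: 22.25
eef_pos: [0.4476, 0.1608, 0.0354]
tool_rot: [-0.0, 0.103, 0.995, -0.0]
contact_force: [-5.7, -3.1, 20.9]
gripper_width: 0.387
grasp_force: 63.0
```

```bash
python3 -m jog '[{"x":0,"y":0,"z":0,"ax":0,"ay":0,"az":0},{"x":0,"y":0,"z":0,"ax":0,"ay":0,"az":0},{"x":0,"y":0,"z":0,"ax":0,"ay":0,"az":0},{"x":0,"y":0,"z":-0.03,"ax":0,"ay":0,"az":0},{"x":0,"y":0,"z":-0.08,"ax":0,"ay":0,"az":0},{"x":0,"y":0,"z":-0.13,"ax":0,"ay":0,"az":0},{"x":0,"y":0,"z":-0.18,"ax":0,"ay":0,"az":0},{"x":0,"y":0,"z":-0.18,"ax":0,"ay":0,"az":0}]' 0.55
python3 - <<'E'
from h import *
A,a=snap('scene');B,b=snap('side')
cv2.imwrite('pics/s10.png',np.hstack([cv2.resize(A[160:290,350:490],(400,371),interpolation=2),cv2.resize(B[230:370,250:400],(400,371),interpolation=2)])[...,::-1])
for n,I in(('scene',A),('side',B)):print(n,[x[:3] for x in blobs(I,'red',20)])
X=rk(.109,.079,.095);print('upright head',X,proj(a,X),proj(b,X))
rel((*X[:2],.2,.8))
E
```

```text
t: 23.05
eef_pos: [0.4513, 0.1627, 0.2201]
tool_rot: [0.004, 0.103, 0.995, 0.002]
contact_force: [-0.1, 1.0, -0.1]
gripper_width: 0.552
grasp_force: 0.0
scene [(np.int32(194), [396.3, 247.1], [390, 238, 14, 19])]
side [(np.int32(206), [281.3, 275.0], [276, 266, 12, 19]), (np.int32(22), [288.3, 290.1], [285, 288, 7, 6])]
upright head [0.61681294 0.23815844 0.095     ] (np.float64(398.45755221032056), np.float64(249.74610360842445)) (np.float64(279.25773377694594), np.float64(277.5490077715934))
{'x': -0.1485, 'y': 0.1107, 'z': 0.0152, 'ax': 0.0014, 'ay': 0.0005, 'az': 0.5632}
```

View pics/s10.png

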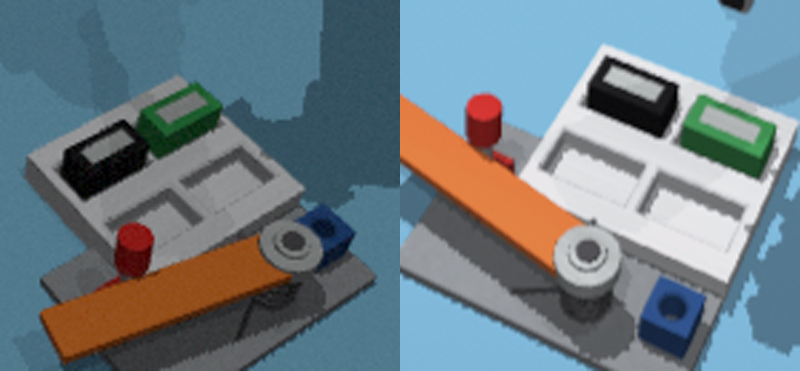

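Both views show the mounts seated level, with the arm resting on the slightly leaning pin (scene 396,247; side 281,275). Now fetching the pin.

```bash
python3 - <<'E'
from h import *
a=camera_params('scene');b=camera_params('side')
print(tri(a,(396.3,247.1),b,(281.3,275)))
q=np.load('rack.npy');X=tri(a,(396.3,247.1),b,(281.3,275))[0]
rel((X[0],X[1],.2,1.19))
E
```

```text
(array([0.61491592, 0.23135562, 0.09494402]), np.float64(0.00044942712679527883))
{'x': -0.1481, 'y': 0.1037, 'z': 0.0152, 'ax': 0.0012, 'ay': 0.0008, 'az': 0.1732}
```

```bash
python3 -m jog '[{"x":-0.1465,"y":0.11,"z":0.015,"ax":0,"ay":0,"az":0.173},{"x":-0.1465,"y":0.11,"z":0.015,"ax":0,"ay":0,"az":0.173},{"x":-0.1465,"y":0.11,"z":0.015,"ax":0,"ay":0,"az":0.173},{"x":-0.1465,"y":0.11,"z":0.015,"ax":0,"ay":0,"az":0.173},{"x":-0.1465,"y":0.11,"z":0.015,"ax":0,"ay":0,"az":0.173},{"x":-0.1465,"y":0.11,"z":0.015,"ax":0,"ay":0,"az":0.173},{"x":-0.1465,"y":0.11,"z":0.015,"ax":0,"ay":0,"az":0.173}]' 0.65
python3 - <<'E'
from h import *
rel((.6164,.237,.078,1.19))
E
```

```text
t: 23.85
eef_pos: [0.6123, 0.2376, 0.1974]
tool_rot: [-0.002, 0.188, 0.982, -0.001]
contact_force: [-0.9, -0.3, 0.2]
gripper_width: 0.648
grasp_force: 0.0
{'x': -0.0045, 'y': 0.0012, 'z': 0.1194, 'ax': -0.0019, 'ay': -0.0037, 'az': 0.0018}
```

```bash
python3 -m jog '[{"x":-0.0025,"y":0.001,"z":0.03,"ax":0,"ay":0,"az":0},{"x":-0.0025,"y":0.001,"z":0.06,"ax":0,"ay":0,"az":0},{"x":-0.0025,"y":0.001,"z":0.09,"ax":0,"ay":0,"az":0},{"x":-0.0025,"y":0.001,"z":0.11,"ax":0,"ay":0,"az":0},{"x":-0.0025,"y":0.001,"z":0.1185,"ax":0,"ay":0,"az":0},{"x":-0.0025,"y":0.001,"z":0.1185,"ax":0,"ay":0,"az":0}]' 0.65
python3 - <<'E'
from h import *
rel((.6164,.237,.078,1.19))
E
```

```text
t: 24.45
eef_pos: [0.6152, 0.2373, 0.0795]
tool_rot: [-0.002, 0.189, 0.982, -0.0]
contact_force: [0.0, 0.3, -0.0]
gripper_width: 0.65
grasp_force: 0.0
{'x': -0.0012, 'y': 0.0001, 'z': 0.0015, 'ax': -0.0015, 'ay': -0.0032, 'az': 0.0011}
```

```bash
python3 -m jog '[{"x":-0.0005,"y":0,"z":0.0015,"ax":0,"ay":0,"az":0},{"x":-0.0005,"y":0,"z":0.0015,"ax":0,"ay":0,"az":0},{"x":-0.0005,"y":0,"z":0.0015,"ax":0,"ay":0,"az":0},{"x":-0.0005,"y":0,"z":0.0015,"ax":0,"ay":0,"az":0},{"x":-0.0005,"y":0,"z":0.0015,"ax":0,"ay":0,"az":0},{"x":-0.0005,"y":0,"z":0.0015,"ax":0,"ay":0,"az":0}]' 0 100
```

```text
t: 25.05
eef_pos: [0.6175, 0.2376, 0.0803]
tool_rot: [-0.0, 0.189, 0.982, 0.0]
contact_force: [-2.7, -2.1, 6.5]
gripper_width: 0.28
grasp_force: 97.6
```

```bash
python3 -m jog '[{"x":0,"y":0,"z":-0.01,"ax":0,"ay":0,"az":0},{"x":0,"y":0,"z":-0.02,"ax":0,"ay":0,"az":0},{"x":0,"y":0,"z":-0.03,"ax":0,"ay":0,"az":0},{"x":0,"y":0,"z":-0.045,"ax":0,"ay":0,"az":0},{"x":0,"y":0,"z":-0.06,"ax":0,"ay":0,"az":0},{"x":0,"y":0,"z":-0.08,"ax":0,"ay":0,"az":0},{"x":0,"y":0,"z":-0.1,"ax":0,"ay":0,"az":0},{"x":0,"y":0,"z":-0.12,"ax":0,"ay":0,"az":0},{"x":0,"y":0,"z":-0.12,"ax":0,"ay":0,"az":0},{"x":0,"y":0,"z":-0.12,"ax":0,"ay":0,"az":0}]'
python3 - <<'E'
from h import *
rel((.459,.3083,.2,.95))
E
```

```text
t: 26.05
eef_pos: [0.6172, 0.2387, 0.1997]
tool_rot: [-0.0, 0.189, 0.982, 0.001]
contact_force: [-0.3, -0.3, -1.3]
gripper_width: 0.275
grasp_force: 98.8
{'x': 0.1727, 'y': 0.0061, 'z': -0.0002, 'ax': 0.0021, 'ay': -0.001, 'az': 0.2414}
```

```bash
python3 -m jog '[{"x":0.173,"y":0.006,"z":0,"ax":0,"ay":0,"az":0.241},{"x":0.173,"y":0.006,"z":0,"ax":0,"ay":0,"az":0.241},{"x":0.173,"y":0.006,"z":0,"ax":0,"ay":0,"az":0.241},{"x":0.173,"y":0.006,"z":0,"ax":0,"ay":0,"az":0.241},{"x":0.173,"y":0.006,"z":0,"ax":0,"ay":0,"az":0.241},{"x":0.173,"y":0.006,"z":0,"ax":0,"ay":0,"az":0.241},{"x":0.173,"y":0.006,"z":0,"ax":0,"ay":0,"az":0.241}]'
python3 - <<'E'
from h import *
A,a=snap('scene');B,b=snap('side')
cv2.imwrite('pics/s11.png',np.hstack([cv2.resize(A[130:280,350:510],(400,375),interpolation=2),cv2.resize(B[230:370,250:400],(400,375),interpolation=2)])[...,::-1])
q=get_obs()['eef_pos']
for h in(.132,.199):
    X=[q[0],q[1],h];print((np.array(proj(a,X))-[350,130])*2.5,(np.array(proj(b,X))-[250,230])*2.67+[400,0])
rel((.459,.3083,.118,.95))
E
```

```text
t: 26.75
eef_pos: [0.4596, 0.3067, 0.1985]
tool_rot: [-0.001, 0.306, 0.952, -0.0]
contact_force: [1.4, 0.3, -1.2]
gripper_width: 0.277
grasp_force: 98.8
[312.20229721 212.18803914] [680.99407196 237.75858023]
[339.05282634 158.14079261] [689.36178921 177.94948399]
{'x': 0.0012, 'y': 0.0009, 'z': 0.0806, 'ax': -0.0006, 'ay': -0.0023, 'az': -0.0023}
```

View pics/s11.png

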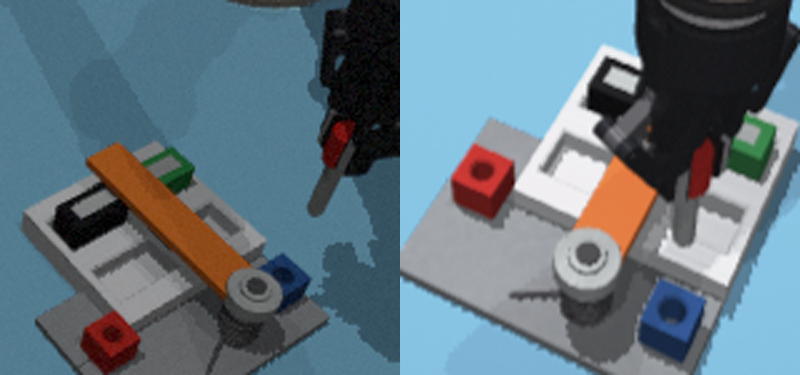

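Views: the keeper has sprung shut over both mounts, and the pin is held with its foot at scene crop (317,209) and side crop (683,239). Checking the foot offset.

```bash
python3 - <<'E'
from h import *
a=camera_params('scene');b=camera_params('side')
print(tri(a,(350+317/2.5,130+209/2.5),b,(250+283/2.67,230+239/2.67)),get_obs()['eef_pos'])
E
```

```text
(array([0.45794049, 0.30901655, 0.13597987]), np.float64(0.0010215785775185228)) [0.45964006 0.30675058 0.19860738]
```

```bash
python3 -m jog '[{"x":0,"y":0,"z":0.03,"ax":0,"ay":0,"az":0},{"x":0,"y":0,"z":0.06,"ax":0,"ay":0,"az":0},{"x":0,"y":0,"z":0.08,"ax":0,"ay":0,"az":0},{"x":0,"y":0,"z":0.085,"ax":0,"ay":0,"az":0},{"x":0,"y":0,"z":0.09,"ax":0,"ay":0,"az":0},{"x":0,"y":0,"z":0.095,"ax":0,"ay":0,"az":0},{"x":0,"y":0,"z":0.095,"ax":0,"ay":0,"az":0}]'
```

```text
t: 27.55
eef_pos: [0.4587, 0.3078, 0.1043]
tool_rot: [-0.001, 0.306, 0.952, 0.0]
contact_force: [-0.3, 0.8, -1.2]
gripper_width: 0.278
grasp_force: 98.8
```

Foot is at about 0.036, inside the hole with no force. Continuing to the floor.

```bash
python3 -m jog '[{"x":0,"y":0,"z":0.005,"ax":0,"ay":0,"az":0},{"x":0,"y":0,"z":0.01,"ax":0,"ay":0,"az":0},{"x":0,"y":0,"z":0.015,"ax":0,"ay":0,"az":0},{"x":0,"y":0,"z":0.02,"ax":0,"ay":0,"az":0},{"x":0,"y":0,"z":0.023,"ax":0,"ay":0,"az":0},{"x":0,"y":0,"z":0.023,"ax":0,"ay":0,"az":0}]'
python3 -m jog '[{"x":0,"y":0,"z":0.002,"ax":0,"ay":0,"az":0},{"x":0,"y":0,"z":0.002,"ax":0,"ay":0,"az":0}]'
```

```text
t: 28.15
eef_pos: [0.4581, 0.3077, 0.0807]
tool_rot: [-0.001, 0.305, 0.952, -0.0]
contact_force: [-0.7, 0.0, -0.9]
gripper_width: 0.278
grasp_force: 99.5
t: 28.35
eef_pos: [0.4585, 0.308, 0.0802]
tool_rot: [-0.001, 0.305, 0.952, 0.0]
contact_force: [-2.0, -2.3, 9.9]
gripper_width: 0.273
grasp_force: 100.9
```

```bash
python3 -m jog '[{"x":0,"y":0,"z":0,"ax":0,"ay":0,"az":0},{"x":0,"y":0,"z":0,"ax":0,"ay":0,"az":0},{"x":0,"y":0,"z":0,"ax":0,"ay":0,"az":0},{"x":0,"y":0,"z":-0.03,"ax":0,"ay":0,"az":0},{"x":0,"y":0,"z":-0.08,"ax":0,"ay":0,"az":0},{"x":0,"y":0,"z":-0.13,"ax":0,"ay":0,"az":0},{"x":0,"y":0,"z":-0.18,"ax":0,"ay":0,"az":0},{"x":0,"y":0,"z":-0.18,"ax":0,"ay":0,"az":0},{"x":0,"y":0,"z":-0.18,"ax":0,"ay":0,"az":0}]' 0.6
python3 - <<'E'
from h import *
A,a=snap('scene');B,b=snap('side')
cv2.imwrite('pics/s12.png',np.hstack([cv2.resize(A[110:310,190:510],(400,250)),cv2.resize(B[110:360,220:420],(400,500))[:250*2][::1][:500][0:500:1][125:375] if 0 else cv2.resize(B[230:370,250:400],(400,250))])[...,::-1])
r=[max((x for x in blobs(I,'red',20) if c(x[1])),key=lambda x:x[0])[1] for I,c in((A,lambda q:q[0]>440),(B,lambda q:q[0]>320))]
print(r,tri(a,r[0],b,r[1]))
E
```

```text
t: 29.25
eef_pos: [0.4592, 0.3078, 0.2601]
tool_rot: [0.0, 0.306, 0.952, 0.001]
contact_force: [-0.2, 0.2, -1.2]
gripper_width: 0.598
grasp_force: 0.0
[[470.6, 225.2], [354.2, 331.2]] (array([0.45820772, 0.30836197, 0.09614299]), np.float64(0.000995657719041445))
```

View pics/s12.png

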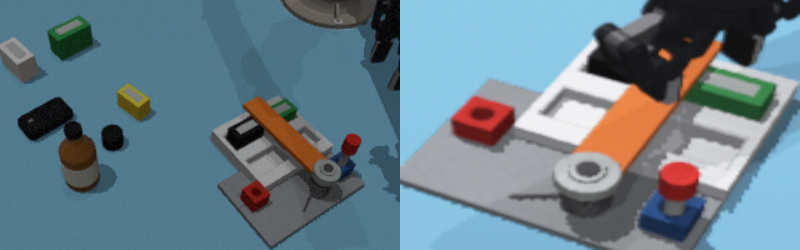

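The final views show the pin back in its parking hole, with its head at the same place and height as at the start (0.0961 m against 0.0963 m). The keeper is shut over both mounts, and the bottle, mouse and cap are where they were.

```bash
python3 -c "
from station import *
print(hand_in())"
```

```text
the job is handed in; nothing more can be done
None
```

The job is done and handed in: black and small green (the only mounts on the bench) are seated level in their own pockets under the shut keeper, the pin is fully down in its parking hole, and the bottle, mouse and cap are untouched.

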